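Casting rings back on their own crucible formers

TASK

The three steel casting rings were set over the wax patterns on the wrong crucible formers. Before investing, put every ring on the former of its own size - small on yellow, medium on blue, large on green - standing upright and fully down on the base round the boss; set a ring aside on a clear spot of the table meanwhile. Leave the formers where they stand and do not knock the lamp, the bowl, the jar or the bottle.

Things in the scene. Friction and masses are not known exactly. Their poses are not given: they have to be found in the camera images.
- ring_small: small casting ring: plain steel tube, open at both ends, standing upright; 39 mm outside, 34 mm inside, 42 mm high, about 0.1 kg. Origin: centre of its lower edge, z up along its axis; its yaw does not matter. Both ends are the same. At the start it stands too high, on top of the blue former's boss.
- ring_medium: medium casting ring: plain steel tube, open at both ends, standing upright; 52 mm outside, 47 mm inside, 48 mm high, about 0.15 kg. Origin: centre of its lower edge, z up along its axis; its yaw does not matter. Both ends are the same. At the start it stands too high, on top of the green former's boss. A metal case 205 mm high stands behind the formers; its front runs from x 0.50, y 0.23 to x 0.61, y -0.16.
- ring_large: large casting ring: plain steel tube, open at both ends, standing upright; 64 mm outside, 59 mm inside, 55 mm high, about 0.22 kg. Origin: centre of its lower edge, z up along its axis; its yaw does not matter. Both ends are the same. At the start it stands loosely round the yellow former's boss. The bare table is clear for setting a ring aside from x 0.46 to 0.52 and y -0.28 to -0.22, to the right of the formers.
- former_small: yellow rubber former (small), loose, 0.3 kg: round base 80 mm across, 8 mm thick; on it a tapered boss from 8 to 18 mm height, 32 mm across at the foot, 25 mm at its flat top; above it a wax crown on a sprue, 11 mm wide, tip 40 mm up. Origin: centre of the underside, on the table (z = 0). The small ring belongs on the base round the boss with 1 mm play. At the start the large ring is on it.
- former_medium: blue rubber former (medium), loose, 0.3 kg: round base 80 mm across, 8 mm thick; on it a tapered boss from 8 to 18 mm height, 45 mm across at the foot, 38 mm at its flat top; above it a wax crown on a sprue, 11 mm wide, tip 40 mm up. Origin: centre of the underside, on the table (z = 0). The medium ring belongs on the base round the boss with 1 mm play. At the start the small ring is on it.
- former_large: green rubber former (large), loose, 0.3 kg: round base 80 mm across, 8 mm thick; on it a tapered boss from 8 to 18 mm height, 57 mm across at the foot, 51 mm at its flat top; above it a wax crown on a sprue, 11 mm wide, tip 40 mm up. Origin: centre of the underside, on the table (z = 0). The large ring belongs on the base round the boss with 1 mm play. At the start the medium ring is on it.
- spirit_lamp: blue-grey glass spirit lamp with a brass collar, 64 mm across, 70 mm high; bystander. Origin: centre of the underside.
- bowl_blue: blue rubber mixing bowl, 100 mm across the rim, 60 mm high; bystander. Origin: centre of the underside.
- wax_jar: small pale jar with a crimson lid, 44 mm across, 50 mm high; bystander. Origin: centre of the underside.
- oil_bottle: small brown bottle with a black cap, 38 mm across, 68 mm high; bystander. Origin: centre of the underside.

How it is judged (in metres and radians):
At the end, for the whole second after the job is handed in: Each ring stands on the former of its own size, axis within 4 mm of the former's, lower edge on the base (5 to 10.5 mm above the former's underside), ring and former upright within 0.06 rad, all at rest (horizontal distance between ring_small and former_small below 0.004 m and z of ring_small in the frame of former_small between 0.005 and 0.0105 m and angle between each of ring_small, former_small, ring_medium, former_medium, ring_large, former_large's own z axis and vertical below 0.06 rad and linear speed of each of ring_small, former_small, ring_medium, former_medium, ring_large, former_large below 0.02 m/s and horizontal distance between ring_medium and former_medium below 0.004 m and z of ring_medium in the frame of former_medium between 0.005 and 0.0105 m and horizontal distance between ring_large and former_large below 0.004 m and z of ring_large in the frame of former_large between 0.005 and 0.0105 m); the robot touches nothing.
It fails at once if a former is pushed more than 40 mm from its place (distance of any of former_small, former_medium, former_large from where it was at the start of the episode above 0.04 m).
It fails at once if the lamp, bowl, wax jar or oil bottle is pushed more than 20 mm or tipped over (distance of any of spirit_lamp, bowl_blue, wax_jar, oil_bottle from where it was at the start of the episode above 0.02 m or angle between any of spirit_lamp, bowl_blue, wax_jar, oil_bottle's own z axis and vertical above 0.35 rad).
It also fails if it takes over 128 s, if anything falls off the work surface, if the arm or the gripper's body presses on something with over 40 N, if the wrist force passes 120 N, or if a joint passes its speed limit or range.

ROBOT

A 7-joint arm with a two-finger parallel gripper is mounted at the origin on a cart in front of the work surface, level with it; the furniture and walls round the work are solid. World frame = base frame: x ahead of the robot, y to its left, z up, the work surface at z = 0. Lengths are in m, angles in degrees, forces in N, time in s.
With the tool pointing down it reaches from about 0.425 to 0.875 m from the base axis. Payload 4.7 kg.
Tool frame: the origin (TCP) lies midway between the tips of the shut fingers; the grasp point (between the pads) lies env.grip_point_offset behind it (env.grip_point_offset is the distance from the TCP to the grasp point, in m); x points along the fingers, y is the direction in which the jaws open and shut, and the axes are right-handed (so a half turn about x gives the same grasp; the last joint's range is limited). The gripper opens to 87 mm and grips with 3 to 60 N. Pads are 19 mm wide; open, the fingers measure 117 mm over their backs; the gripper's body (75 mm by 190 mm) begins 51 mm behind the grasp point.
Start: joints at [-73.447, 18.392, -4.016, 83.108, 1.295, 78.541, -3.26], TCP at [0.176, 0.626, 0.223] pointing down, gripper open.
Joint ranges: [-163.93, 163.93], [-17.29, 119.83], [-79.2, 71.16], [3.27, 140.29], [-89.18, 269.18], [5.43, 117.66], [-154.24, 154.24]. Speed limits (degrees/s): [147.25, 147.25, 180, 180, 180, 180, 180].

INTERFACE

Orientations are given as [roll, pitch, yaw] about the fixed x, y, z axes, in that order (R = Rz(yaw) Ry(pitch) Rx(roll)).
In Python, from cell import readout, read_camera, camera_params, sign_off, spot_in, pinpoint, env gives the robot as it stands.
- The arm moves only by the shell command python3 -m pendant 'ROWS' [OPENING] [FORCE]. ROWS is a JSON object of lists of equal length, an entry for each row: "xyz": the shift along the world's x, y, z in m, a list of three; "turn": the turn about the world's z in rad. A call has 1 to 10 rows; each row shifts and turns the pose as measured when the row begins; what a row does not reach is not made up. A row lasts 1/8 s, in which the tool goes at most 62.5 mm and 10.7 degrees, less where a joint would pass 70% of its speed; a pose out of reach is approached as far as the arm can. A call is refused whole if a number of a shift passes 0.0625 or a number of a turn 0.188, either way. A call with a gripper value outside its range is refused whole. OPENING is the opening, from 0 (shut) to 1 (fully open), set as the call begins (- or left out, the last holds). The fingers move at their own pace and stop on an object; FORCE is the grip in N (left out, the last holds). Time passes only in rows, so rows that do not move let the fingers close. It gives the time, the measured TCP pose, the force and the opening at its end, in the units of the state.
- readout.get_obs(): the state, without advancing time (a new reading comes with each control period).
- read_camera(name): name is "side" or "top" or "wrist"; returns the picture (384x512x3 uint8, red, green, blue); there is no depth.
- camera_params(name): a dict with "fx", "fy", "cx", "cy" (pixels), "rvec" (rotation vector, rad) and "tvec" (3), from world to camera coordinates, as OpenCV has them; the wrist camera has in their place "hand_eye" (4x4, takes a point from camera to tool coordinates, whose origin is the TCP and whose axes are the tool frame's). Camera axes: x right, y down, z forward; pixel columns grow to the right and rows downward; lengths in m; the calibration is good to about 2 mm. A picture is of the moment at which its call begins: read the wrist's pose just before it. camera_params takes no time and is no camera call.
- sign_off(): hands the job in, once; it reports no verdict.
Trained networks look in the newest picture that a camera, given by its name, has taken for a name from the list of things; names that differ only in an ending like _2 or _b are one class to them, and where a whole thing is asked for, a point or a joint stands for the part that bears it (a point fixed in the world has none). Each returns a list of dicts, best first, with "score" (0 to 1); they miss things now and then, are a little off and sometimes report something else, mostly with a low value. They report only what shows in the picture. A call takes as long as a camera call.
- spot_in(camera, name): "at" ([x, y, z] in m, in the coordinates of the camera as it stood for that picture, good to about 4 mm: the middle of the surface that is visible of it).
- pinpoint(camera, name): "at" ([x, y, z] in m, in the coordinates of the camera as it stood for that picture, good to about 4 mm: a listed point, or the origin of a listed thing).
The state is a dict: "time_s": time; "qpos": joint angles; "joint_velocities": joint speeds; "effort": joint torques, N m; "tool_pos": TCP position; "tool_rot": TCP orientation; "force": force on the tool from outside, world axes, zero at the start; "wrist_torque": the same for the moment, N m; "grip_width": finger opening in m.
Only numpy, scipy, OpenCV 4.12 (cv2) and the standard library are available. Lean on these libraries where they do the work, as an engineer would, in place of code of your own. Each camera call takes 0.05 s, during which the arm holds its last target.

## Working session

There is one attempt and no reset: what is moved stays moved. The work goes in short steps, Python scripts to look and compute and a shell command to move; the robot and the scene stay as the last step left them, time stands still between calls to the robot, and variables do not carry over. Pictures are saved under pics/ and viewed, and the job is handed in when it is done.

```bash
ls; mkdir -p pics
cat > h.py <<'E'
import numpy as np,cv2
from cell import readout, read_camera, camera_params, sign_off, spot_in, pinpoint, env
from scipy.spatial.transform import Rotation as R
def cam2world(c):
    p=camera_params(c)
    if 'rvec' in p:
        M=cv2.Rodrigues(np.array(p['rvec'],float))[0]; t=np.array(p['tvec'],float).ravel()
        return M.T,-M.T@t
    o=readout.get_obs(); H=np.array(p['hand_eye'])
    Rt=R.from_euler('xyz',o['tool_rot'],degrees=True).as_matrix()
    return Rt@H[:3,:3], Rt@H[:3,3]+np.array(o['tool_pos'])
def save(c,n):
    im=read_camera(c); cv2.imwrite(f'pics/{n}.png',im[:,:,::-1]); return im
E
python3 - <<'E'
from h import *
o=readout.get_obs(); print(o); print(env.grip_point_offset)
for c in ['top','side']:
    save(c,c+'0'); A,b=cam2world(c); print(c,'cam at',b.round(3))
    for n in ['ring_small','ring_medium','ring_large','former_small','former_medium','former_large','spirit_lamp','bowl_blue','wax_jar','oil_bottle']:
        r=pinpoint(c,n)
        print(n,[(np.round(A@np.array(d['at'])+b,4).tolist(),round(d['score'],2)) for d in r[:2]])
print(readout.get_obs()['time_s'])
E
```

```text
pics
{'time_s': 0.0, 'qpos': array([-73.4491325 ,  18.43770105,  -4.0146312 ,  83.17574943,
         1.29456625,  78.54016682,  -3.26013969]), 'joint_velocities': array([-0.0525213 , -0.02775491,  0.00397702, -0.00035641, -0.0304445 ,
       -0.03110001,  0.08107918]), 'effort': array([-1.57211758e-06, -4.91280127e+01, -4.03657313e-01, -3.12535536e+01,
       -6.36885781e-02,  4.37744055e-02,  1.92657567e-04]), 'tool_pos': array([0.17626479, 0.6250657 , 0.22146936]), 'tool_rot': array([ -87.01518747,   89.89145106, -102.75736727]), 'force': array([-0.25191391,  0.05753095,  0.18270068]), 'wrist_torque': array([-0.033392  , -0.01106969, -0.02865951]), 'grip_width': 0.08692322176772034}
0.0187
top cam at [0.4   0.151 0.982]
ring_small [([0.4416, 0.0615, 0.0155], 0.56)]
ring_medium [([0.441, -0.1307, 0.0168], 0.56)]
ring_large [([0.3985, 0.2694, 0.005], 0.61)]
former_small [([0.3992, 0.2727, -0.0012], 0.78)]
former_medium [([0.442, 0.0616, 0.0015], 0.96)]
former_large [([0.439, -0.1242, 0.0005], 0.82)]
spirit_lamp [([0.403, 0.3919, 0.0014], 0.62), ([0.4407, -0.1255, 0.0026], 0.17)]
bowl_blue [([0.498, 0.4214, -0.0004], 0.72)]
wax_jar [([0.5462, -0.0432, 0.0003], 0.71)]
oil_bottle [([0.5733, -0.1324, -0.0004], 0.6), ([0.3995, 0.2699, 0.0073], 0.38)]
side cam at [ 0.443 -0.516  1.016]
ring_small [([0.4407, 0.0559, 0.014], 0.81)]
ring_medium [([0.4438, -0.1303, 0.015], 0.73)]
ring_large [([0.3925, 0.2661, 0.006], 0.76)]
former_small [([0.4015, 0.2716, -0.0024], 0.66)]
former_medium [([0.4404, 0.0595, 0.0002], 0.68)]
former_large [([0.4404, -0.1311, 0.0006], 0.96), ([0.4012, 0.2707, -0.0], 0.62)]
spirit_lamp [([0.3972, 0.3862, -0.0004], 0.58)]
bowl_blue [([0.4919, 0.4104, -0.0015], 0.77)]
wax_jar [([0.5447, -0.044, -0.0013], 0.68)]
oil_bottle []
1.1
```

View pics/top0.png

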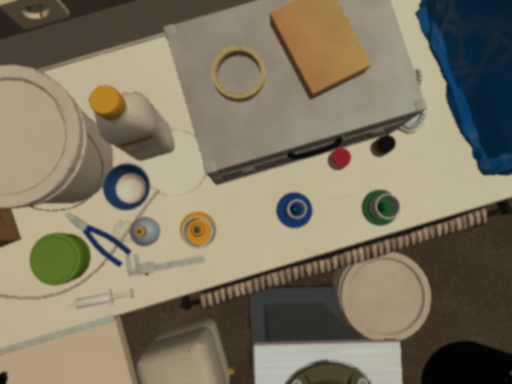

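View pics/side0.png

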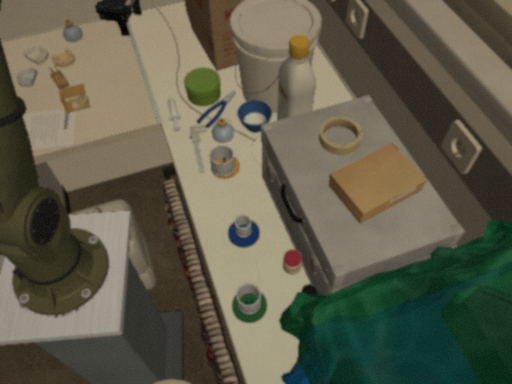

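The top view has yellow at px (197,230), blue (294,210) and green (380,207). The small ring is centred on blue. The medium ring sits off-centre on green, and the large ring is on yellow. The case is behind the formers, so I'll keep the jaws parallel to its front.

```bash
cat >> h.py <<'E'
def jaw():
    o=readout.get_obs(); Rt=R.from_euler('xyz',o['tool_rot'],degrees=True).as_matrix()
    return np.degrees(np.arctan2(Rt[1,1],Rt[0,1])), Rt[:,0], np.array(o['tool_pos'])
def st(tgt=None,ang=None):
    a,x,p=jaw(); o=readout.get_obs()
    print('t',o['time_s'],'p',p.round(4),'jaw',round(a,2),'x',x.round(3),'F',o['force'].round(1),'w',round(o['grip_width'],4),'q',o['qpos'].round(0))
    if tgt is not None: print('  go',(np.array(tgt)-p).round(4))
    if ang is not None: print('  turn rad',round(np.radians((ang-a+90)%180-90),3))
E
python3 - <<'E'
from h import *
p=camera_params('wrist');print(p)
st([0.40,0.27,0.22],105.75)
E
python3 -m pendant '{"xyz":[[0.03,-0.05,0],[0.03,-0.05,0],[0.03,-0.05,0],[0.03,-0.05,0]],"turn":[0,0,0,0]}' 1
```

```text
{'fx': 343.0226694412788, 'fy': 343.0226694412788, 'cx': 259.2131887098296, 'cy': 192.69659814290168, 'hand_eye': array([[-8.81887690e-04, -2.75409882e-01,  9.61326489e-01,
        -1.60688212e-01],
       [ 9.99999606e-01, -3.35687701e-04,  8.21194091e-04,
         8.22653392e-04],
       [ 9.65405118e-05,  9.61326835e-01,  2.75410069e-01,
        -7.42468007e-02],
       [ 0.00000000e+00,  0.00000000e+00,  0.00000000e+00,
         1.00000000e+00]])}
t 1.1 p [0.1764 0.6256 0.2226] jaw 74.26 x [ 0.  0. -1.] F [ 0.  -0.1  0.3] w 0.087 q [-73.  18.  -4.  83.   1.  79.  -3.]
  go [ 0.2236 -0.3556 -0.0026]
  turn rad 0.55
time_s: 1.6
tool_pos: [0.2946, 0.4238, 0.2214]
tool_rot: [149.6, 89.9, 134.4]
force: [1.8, -0.4, -0.4]
grip_width: 0.087
```

```bash
python3 -m pendant '{"xyz":[[0.03,-0.045,0],[0.03,-0.045,0],[0.025,-0.045,0],[0.017,-0.02,0],[0,0,0]],"turn":[0.18,0.18,0.18,0.01,0]}' 1
cat >> h.py <<'E'
def look(names,tag):
    for c in ['wrist','top','side']:
        A,b=cam2world(c); save(c,tag+c)
        for n in names:
            r=pinpoint(c,n)
            print(c,n,[(np.round(A@np.array(d['at'])+b,4).tolist(),round(d['score'],2)) for d in r[:2]])
E
python3 - <<'E'
from h import *
look(['ring_large','former_small'],'a_')
st([0.40,0.27,0.22],105.75)
E
```

```text
time_s: 2.22
tool_pos: [0.3992, 0.2645, 0.2233]
tool_rot: [61.7, 89.8, 77.2]
force: [-0.2, 0.6, -0.0]
grip_width: 0.0869
wrist ring_large []
wrist former_small [([0.4051, 0.276, -0.0025], 0.9)]
top ring_large [([0.4382, -0.1262, 0.0016], 0.72)]
top former_small []
side ring_large [([0.3946, 0.265, 0.0075], 0.72)]
side former_small [([0.4014, 0.2701, 0.0003], 0.67)]
t 2.675 p [0.3975 0.267  0.2228] jaw 105.89 x [ 0.     0.003 -1.   ] F [-0.1  0.8  0.3] w 0.0869 q [-50.  -3.  13. 107.   1.  76.  68.]
  go [ 0.0025  0.003  -0.0028]
  turn rad -0.003
```

View pics/a_wrist.png

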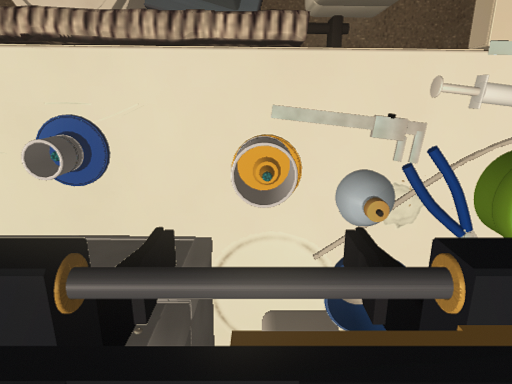

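```bash
cat >> h.py <<'E'
RO=dict(s=(.039,.034,.042,32,25),m=(.052,.047,.048,45,38),l=(.064,.059,.055,57,51))
def proj(c,P,pose=None):
    A,b=pose if pose else cam2world(c); k=camera_params(c)
    q=(np.asarray(P)-b)@A
    return np.c_[k['fx']*q[:,0]/q[:,2]+k['cx'],k['fy']*q[:,1]/q[:,2]+k['cy']]
def pix2w(c,u,v,z,pose=None):
    A,b=pose if pose else cam2world(c); k=camera_params(c)
    d=A@np.array([(u-k['cx'])/k['fx'],(v-k['cy'])/k['fy'],1]); return b+d*(z-b[2])/d[2]
TH=np.linspace(0,2*np.pi,73)
def circ(x,y,z,d): return np.c_[x+d/2*np.cos(TH),y+d/2*np.sin(TH),np.full(73,z)]
def overlay(c,im,cs,tag,ctr,half=60,f=5,pose=None):
    # cs: (x,y,z,d,color)
    u,v=proj(c,[ctr],pose)[0]; x0,y0=max(0,int(u-half)),max(0,int(v-half))
    cr=cv2.resize(im[y0:y0+2*half,x0:x0+2*half,::-1],None,fx=f,fy=f,interpolation=cv2.INTER_CUBIC).copy()
    for x,y,z,d,col in cs:
        p=(proj(c,circ(x,y,z,d),pose)-[x0,y0]+.5)*f
        cv2.polylines(cr,[p.round().astype(int)],True,col,1)
    cv2.imwrite(f'pics/{tag}.png',cr)
E
python3 - <<'E'
from h import *
im=cv2.imread('pics/a_wrist.png')[:,:,::-1]
x,y=.4,.27
overlay('wrist',im,[(x,y,.063,.064,(0,0,255)),(x,y,.063,.059,(255,0,0)),(.402,.273,0,.08,(0,255,0))],'a_ov',(x,y,.03))
E
```

```text
(no output)
```

View pics/a_ov.png

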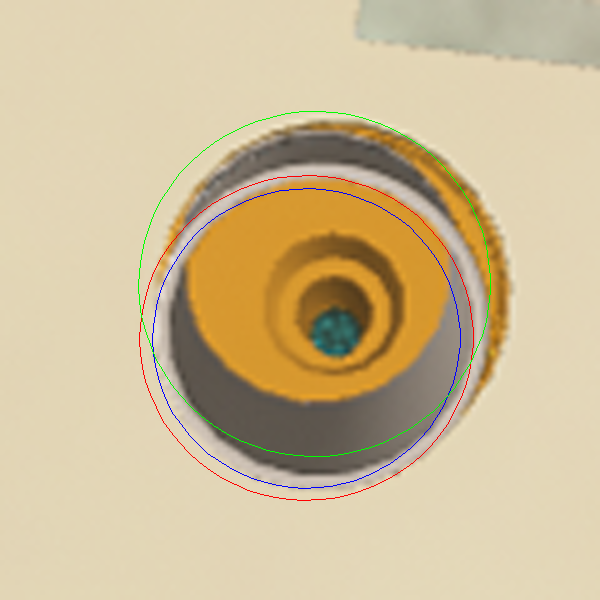

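Overlay reading: ring at about (0.397,0.2725), yellow former at about (0.403,0.277). Next I'll go down and grasp the large ring.

```bash
python3 -m pendant '{"xyz":[[0,0.005,-0.05],[0,0,-0.05],[0,0,-0.04],[0,0,0]],"turn":[0,0,0,0]}' 1 25
python3 - <<'E'
from h import *
pose=cam2world('wrist'); im=save('wrist','b_w'); st([.397,.272,.025],105.75)
x,y=.397,.2725;X,Y=.4033,.2776
overlay('wrist',im,[(x,y,.063,.064,(0,0,255)),(x,y,.063,.059,(255,0,0)),(X,Y,0.008,.08,(0,255,0)),(X,Y,.018,.025,(0,255,0))],'b_ov',(x,y,.03),80,4,pose)
E
```

```text
time_s: 3.18
tool_pos: [0.3972, 0.2741, 0.0807]
tool_rot: [48.0, 89.6, 64.0]
force: [0.2, -0.0, 1.2]
grip_width: 0.0871
t 3.225 p [0.3987 0.2752 0.0827] jaw 106.05 x [ 0.006  0.009 -1.   ] F [ 0.4 -0.   0.6] w 0.0871 q [-50.   5.  13. 116.  -1.  58.  70.]
  go [-0.0017 -0.0032 -0.0577]
  turn rad -0.005
```

View pics/b_ov.png

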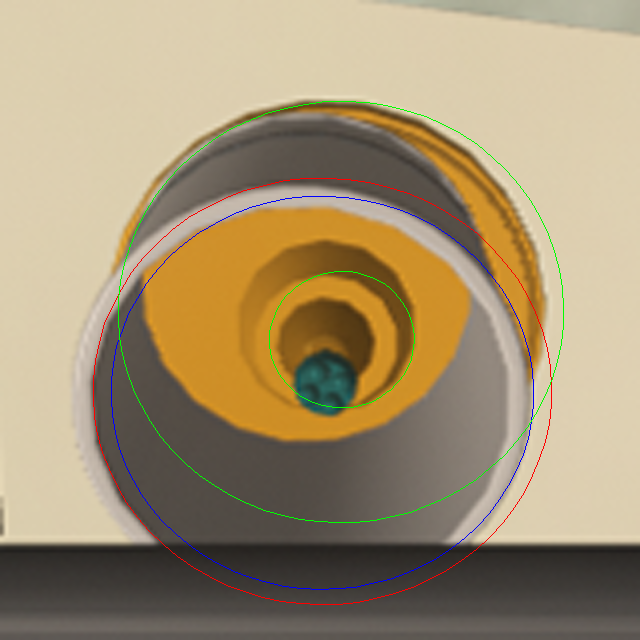

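View pics/b_w.png

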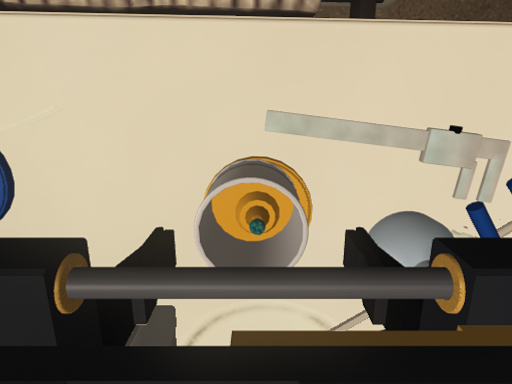

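```bash
python3 -m pendant '{"xyz":[[0,-0.005,0],[0,0,-0.03],[0,0,-0.025],[0,0,0]],"turn":[0,0,0,0]}' 1 25
python3 - <<'E'
from h import *
save('wrist','c_w'); save('side','c_s');st([.3987,.27,.025],105.75)
E
```

```text
time_s: 3.72
tool_pos: [0.4044, 0.2738, 0.0353]
tool_rot: [30.9, 88.5, 46.9]
force: [-1.1, -0.5, -0.2]
grip_width: 0.0868
t 3.825 p [0.4056 0.2749 0.0368] jaw 106.06 x [ 0.02   0.021 -1.   ] F [0.7 0.8 1.2] w 0.0871 q [-49.   8.  13. 119.  -3.  52.  71.]
  go [-0.0069 -0.0049 -0.0118]
  turn rad -0.005
```

View pics/c_w.png

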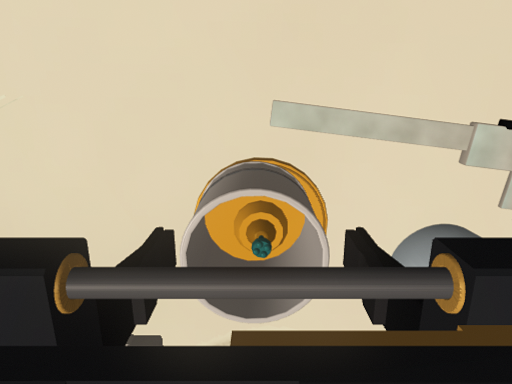

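View pics/c_s.png

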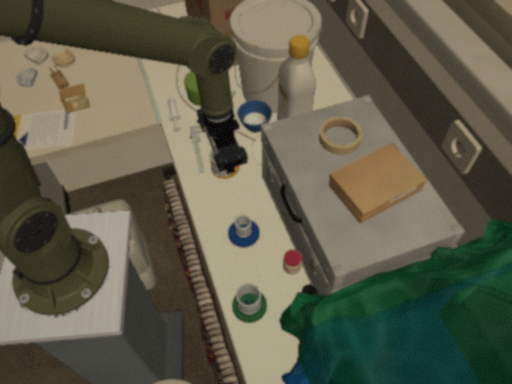

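```bash
python3 -m pendant '{"xyz":[[-0.006,-0.003,0],[0,0,0]],"turn":[0,0]}'
python3 - <<'E'
from h import *
st([.3987,.27,.025],105.75)
E
python3 -m pendant '{"xyz":[[-0.002,0,-0.01],[0,0,0]],"turn":[0,0]}'
python3 - <<'E'
from h import *
st([.3987,.27,.025],105.75)
E
```

```text
time_s: 4.08
tool_pos: [0.4007, 0.2728, 0.0395]
tool_rot: [29.8, 88.1, 45.9]
force: [0.3, -0.1, -0.1]
grip_width: 0.0875
t 4.075 p [0.4007 0.2728 0.0395] jaw 106.06 x [ 0.023  0.024 -0.999] F [ 0.3 -0.1 -0.1] w 0.0875 q [-49.   7.  13. 120.  -2.  52.  71.]
  go [-0.002  -0.0028 -0.0145]
  turn rad -0.005
time_s: 4.32
tool_pos: [0.3987, 0.2731, 0.0296]
tool_rot: [30.0, 88.0, 46.0]
force: [0.3, 0.1, -0.1]
grip_width: 0.0871
t 4.325 p [0.3987 0.2731 0.0296] jaw 106.07 x [ 0.024  0.025 -0.999] F [ 0.3  0.1 -0.1] w 0.0871 q [-49.   8.  13. 120.  -3.  50.  71.]
  go [-0.     -0.0031 -0.0046]
  turn rad -0.006
```

```bash
python3 -m pendant '{"xyz":[[0,-0.002,-0.004],[0,0,0],[0,0,0],[0,0,0],[0,0,0],[0,0,0]],"turn":[0,0,0,0,0,0]}' 0.5 20
python3 - <<'E'
from h import *
save('wrist','d_w');st()
E
python3 -m pendant '{"xyz":[[0,0,0.015],[0,0,0.02],[0,0,0.02],[0,0,0.02],[0,0,0]],"turn":[0,0,0,0,0]}' 0.4 25
python3 - <<'E'
from h import *
save('wrist','d_w2');st()
E
```

```text
time_s: 5.08
tool_pos: [0.3988, 0.2706, 0.025]
tool_rot: [29.4, 88.1, 45.4]
force: [1.1, -1.1, -0.2]
grip_width: 0.0635
t 5.125 p [0.3988 0.2706 0.025 ] jaw 106.06 x [ 0.024  0.024 -0.999] F [-0.1 -0.9 -0.2] w 0.0635 q [-49.   8.  13. 121.  -3.  50.  71.]
time_s: 5.75
tool_pos: [0.3983, 0.2704, 0.1047]
tool_rot: [29.6, 88.0, 45.7]
force: [-0.5, 1.2, -0.6]
grip_width: 0.0636
t 5.8 p [0.3976 0.2699 0.1036] jaw 106.06 x [ 0.022  0.023 -0.999] F [-0.1  0.2 -3.1] w 0.0636 q [-50.   2.  13. 117.  -1.  60.  70.]
```

View pics/d_w2.png

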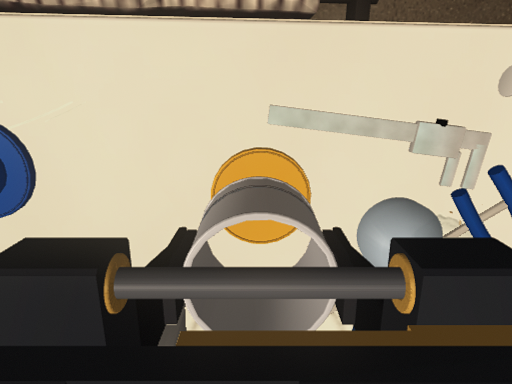

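Run:
```python
from h import *
for n in ['top','side']:
    im=cv2.imread(f'pics/{n}0.png'); cr=im[100:260,340:512] if n=='top' else im[220:384,200:420]
    P=[(.46,-.28,0),(.52,-.28,0),(.52,-.22,0),(.46,-.22,0)]
    off=np.array([340,100] if n=='top' else [200,220])
    cr=cv2.resize(cr,None,fx=3.4,fy=3.4,interpolation=cv2.INTER_CUBIC)
    for z,col in((0,(0,0,255)),(.09,(0,255,0))):
        Q=[(a,b,z) for a,b,_ in P]
        cv2.polylines(cr,[((proj(n,Q)-off)*3.4).astype(int)],True,col,1)
    # body footprint at jaw 106 about (.48,-.235) z .09
    c=np.array([.48,-.235]); u=np.array([-.276,.961]); w=np.array([.961,.276])
    Q=[np.r_[c+a*.095*u+b*.0375*w,.09] for a,b in((1,1),(1,-1),(-1,-1),(-1,1))]
    cv2.polylines(cr,[((proj(n,Q)-off)*3.4).astype(int)],True,(255,0,255),1)
    cv2.imwrite(f'pics/as_{n}.png',cr)
```

```text
(no output)
```

View pics/as_top.png

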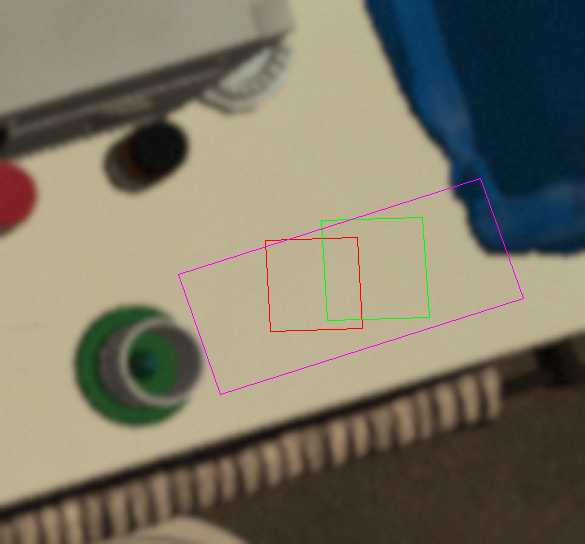

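View pics/as_side.png

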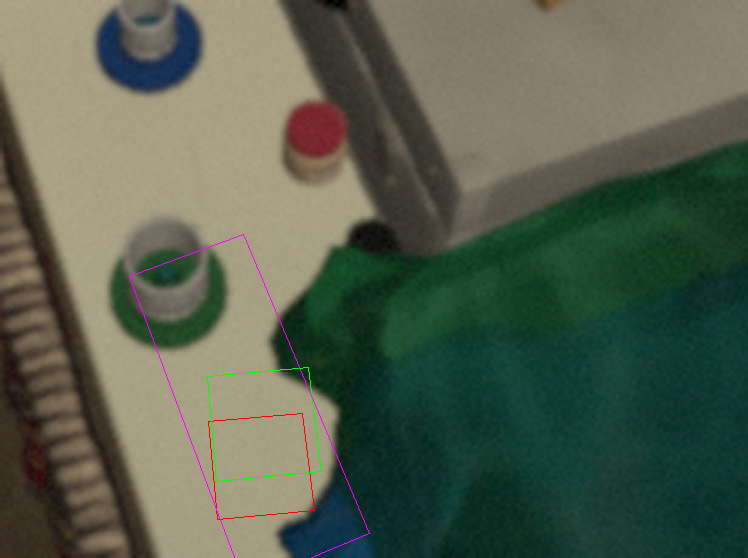

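Run:
```python
from h import *
for z in (0,.1,.2,.3,.4,.5,.6): print(z,pix2w('top',481,173,z).round(3),pix2w('top',450,105,z).round(3),pix2w('side',284,376,z).round(3),pix2w('side',281,321,z).round(3),pix2w('side',297,303,z).round(3))
```

```text
0 [ 0.511 -0.359  0.   ] [ 0.667 -0.3    0.   ] [ 0.501 -0.29   0.   ] [ 0.508 -0.173  0.   ] [ 0.549 -0.135  0.   ]
0.1 [ 0.5   -0.307  0.1  ] [ 0.64  -0.254  0.1  ] [ 0.495 -0.312  0.1  ] [ 0.501 -0.207  0.1  ] [ 0.538 -0.172  0.1  ]
0.2 [ 0.488 -0.255  0.2  ] [ 0.613 -0.208  0.2  ] [ 0.49  -0.334  0.2  ] [ 0.495 -0.241  0.2  ] [ 0.528 -0.21   0.2  ]
0.3 [ 0.477 -0.203  0.3  ] [ 0.586 -0.162  0.3  ] [ 0.484 -0.357  0.3  ] [ 0.489 -0.274  0.3  ] [ 0.518 -0.247  0.3  ]
0.4 [ 0.466 -0.151  0.4  ] [ 0.558 -0.116  0.4  ] [ 0.478 -0.379  0.4  ] [ 0.482 -0.308  0.4  ] [ 0.507 -0.285  0.4  ]
0.5 [ 0.455 -0.099  0.5  ] [ 0.531 -0.07   0.5  ] [ 0.472 -0.401  0.5  ] [ 0.476 -0.342  0.5  ] [ 0.497 -0.323  0.5  ]
0.6 [ 0.443 -0.047  0.6  ] [ 0.504 -0.024  0.6  ] [ 0.467 -0.424  0.6  ] [ 0.47  -0.376  0.6  ] [ 0.486 -0.36   0.6  ]
```

A bag or cloth hangs close to the suggested set-aside spot, and I can't pin down its height. The bare table between yellow and blue, about (0.423,0.167), leaves enough room for the fingers, so I'll use that instead.

```bash
python3 -m pendant '{"xyz":[[0.006,-0.026,0],[0.006,-0.026,0],[0.006,-0.026,0],[0.007,-0.024,0],[0,0,0]],"turn":[0,0,0,0,0]}'
python3 - <<'E'
from h import *
save('wrist','e_w');st([.423,.167,.02],105.75)
E
```

```text
time_s: 6.42
tool_pos: [0.4195, 0.1636, 0.0991]
tool_rot: [34.2, 88.6, 50.3]
force: [-0.2, 0.6, -2.1]
grip_width: 0.0636
t 6.475 p [0.4191 0.1648 0.0991] jaw 106.24 x [ 0.015  0.019 -1.   ] F [ 0.4 -0.  -1.9] w 0.0633 q [-44.  -2.  19. 121.  -0.  60.  82.]
  go [ 0.0039  0.0022 -0.0791]
  turn rad -0.009
```

View pics/e_w.png

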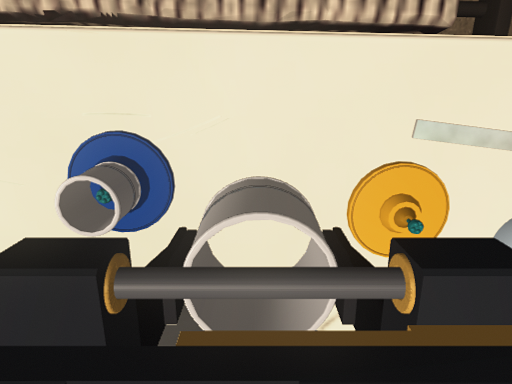

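```bash
python3 -m pendant '{"xyz":[[0.004,0.001,-0.02],[0,0,-0.02],[0,0,-0.02],[0,0,-0.01],[0,0,0]],"turn":[0,0,0,0,0]}'
python3 - <<'E'
from h import *
st([.423,.167,.019],105.75)
E
```

```text
time_s: 7.1
tool_pos: [0.4207, 0.1709, 0.0258]
tool_rot: [40.6, 88.6, 57.3]
force: [0.2, 0.2, -2.7]
grip_width: 0.0632
t 7.1 p [0.4207 0.1709 0.0258] jaw 106.63 x [ 0.013  0.021 -1.   ] F [ 0.2  0.2 -2.7] w 0.0632 q [-43.   5.  19. 124.  -3.  50.  85.]
  go [ 0.0023 -0.0039 -0.0068]
  turn rad -0.015
```

```bash
python3 -m pendant '{"xyz":[[0.001,-0.004,-0.004],[0,0,-0.003],[0,0,0]],"turn":[0,0,0]}'
python3 - <<'E'
from h import *
st([.423,.167,.019],105.75)
E
```

```text
time_s: 7.48
tool_pos: [0.4229, 0.1676, 0.0198]
tool_rot: [38.3, 88.4, 55.0]
force: [-0.2, -0.7, -1.9]
grip_width: 0.0636
t 7.475 p [0.4229 0.1676 0.0198] jaw 106.66 x [ 0.016  0.022 -1.   ] F [-0.2 -0.7 -1.9] w 0.0636 q [-43.   6.  19. 124.  -4.  49.  85.]
  go [ 0.0001 -0.0006 -0.0008]
  turn rad -0.016
```

```bash
python3 -m pendant '{"xyz":[[0,0,-0.002],[0,0,-0.001],[0,0,0]],"turn":[0,0,0]}'
python3 - <<'E'
from h import *
st([.423,.167,.019],105.75)
E
```

```text
time_s: 7.85
tool_pos: [0.4234, 0.1678, 0.0172]
tool_rot: [37.5, 88.4, 54.1]
force: [0.6, 0.4, -2.2]
grip_width: 0.0637
t 7.85 p [0.4234 0.1678 0.0172] jaw 106.65 x [ 0.017  0.023 -1.   ] F [ 0.6  0.4 -2.2] w 0.0637 q [-43.   6.  19. 124.  -4.  49.  86.]
  go [-0.0004 -0.0008  0.0018]
  turn rad -0.016
```

```bash
python3 -m pendant '{"xyz":[[0,0,-0.001],[0,0,0],[0,0,0],[0,0,0],[0,0,0.02],[0,0,0.02],[0,0,0.02],[0,0,0.03],[0,0,0]],"turn":[0,0,0,0,0,0,0,0,0]}' 0.9
python3 - <<'E'
from h import *
st([.441,.06,.11],105.75)
E
python3 -m pendant '{"xyz":[[0.004,-0.027,0],[0.004,-0.027,0],[0.004,-0.027,0],[0.005,-0.026,0],[0,0,0]],"turn":[0,0,0,-0.015,0]}'
python3 - <<'E'
from h import *
pose=cam2world('wrist'); im=save('wrist','f_w');st([.441,.06,.028],105.75)
x,y=.441,.06
overlay('wrist',im,[(x,y,.06,.039,(0,0,255)),(x,y,.06,.034,(255,0,0)),(x,y,0.008,.08,(0,255,0))],'f_ov',(x,y,.03),80,4,pose)
E
```

```text
time_s: 8.98
tool_pos: [0.424, 0.168, 0.1094]
tool_rot: [35.8, 88.3, 52.5]
force: [0.7, -1.3, 0.1]
grip_width: 0.0782
t 8.975 p [0.424  0.168  0.1094] jaw 106.64 x [ 0.018  0.024 -1.   ] F [ 0.7 -1.3  0.1] w 0.0782 q [-44.  -2.  19. 119.  -0.  61.  82.]
  go [ 0.017  -0.108   0.0006]
  turn rad -0.015
time_s: 9.6
tool_pos: [0.4386, 0.0578, 0.1054]
tool_rot: [41.8, 88.5, 57.7]
force: [0.1, -0.1, -0.1]
grip_width: 0.0781
t 9.65 p [0.4382 0.0591 0.1053] jaw 105.96 x [ 0.013  0.022 -1.   ] F [-0.4 -0.1  0.1] w 0.0782 q [-37.  -3.  26. 121.   0.  61.  95.]
  go [ 0.0028  0.0009 -0.0773]
  turn rad -0.004
```

View pics/f_w.png

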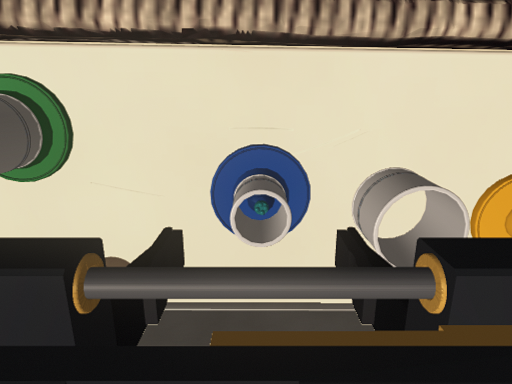

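View pics/f_ov.png

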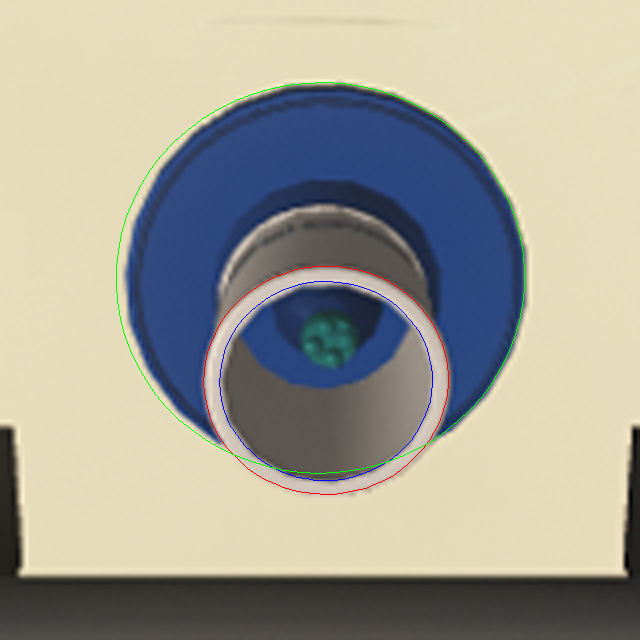

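```bash
python3 -m pendant '{"xyz":[[0.002,0,-0.02],[0,0,-0.02],[0,0,-0.02],[0,0,-0.01],[0,0,0]],"turn":[0,0,0,0,0]}'
python3 - <<'E'
from h import *
st([.441,.06,.028],105.75)
E
```

```text
time_s: 10.28
tool_pos: [0.4384, 0.0649, 0.0318]
tool_rot: [48.6, 88.5, 65.0]
force: [0.2, -1.1, 0.3]
grip_width: 0.0783
t 10.275 p [0.4384 0.0649 0.0318] jaw 106.43 x [ 0.011  0.023 -1.   ] F [ 0.2 -1.1  0.3] w 0.0783 q [-37.   4.  27. 125.  -4.  51.  99.]
  go [ 0.0026 -0.0049 -0.0038]
  turn rad -0.012
```

```bash
python3 -m pendant '{"xyz":[[0.0025,-0.0045,-0.004],[0,0,0]],"turn":[0,0]}'
python3 - <<'E'
from h import *
pose=cam2world('wrist'); im=save('wrist','g_w');st([.441,.06,.028],105.75)
E
```

```text
time_s: 10.52
tool_pos: [0.442, 0.0608, 0.0285]
tool_rot: [45.9, 88.4, 62.3]
force: [0.7, -0.6, -0.2]
grip_width: 0.0784
t 10.575 p [0.4421 0.0611 0.0287] jaw 106.49 x [ 0.013  0.025 -1.   ] F [-0.6  0.3 -0.9] w 0.0782 q [-37.   4.  27. 125.  -4.  51. 100.]
  go [-0.0011 -0.0011 -0.0007]
  turn rad -0.013
```

View pics/g_w.png

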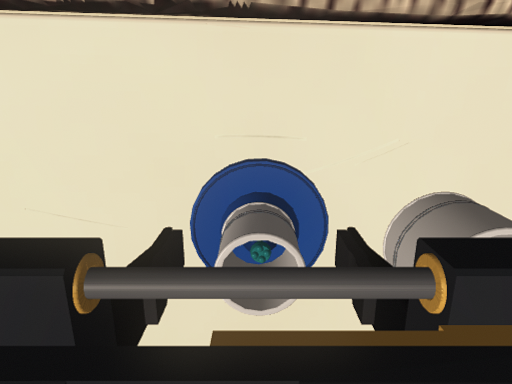

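```bash
python3 -m pendant '{"xyz":[[0,0,0],[0,0,0],[0,0,0],[0,0,0],[0,0,0],[0,0,0.02],[0,0,0.02],[0,0,0.02],[0,0,0.022],[0,0,0]],"turn":[0,0,0,0,0,0,0,0,0,0]}' 0.3 20
python3 - <<'E'
from h import *
save('wrist','h_w');st([.404,.275,.11],105.75)
E
```

```text
time_s: 11.82
tool_pos: [0.4409, 0.0607, 0.1124]
tool_rot: [48.6, 88.5, 65.0]
force: [0.6, 0.6, -2.1]
grip_width: 0.0389
t 11.875 p [0.4399 0.0605 0.1113] jaw 106.46 x [ 0.009  0.023 -1.   ] F [-0.6  0.2 -0.5] w 0.0388 q [-37.  -3.  27. 120.   0.  62.  96.]
  go [-0.0359  0.2145 -0.0013]
  turn rad -0.012
```

View pics/h_w.png

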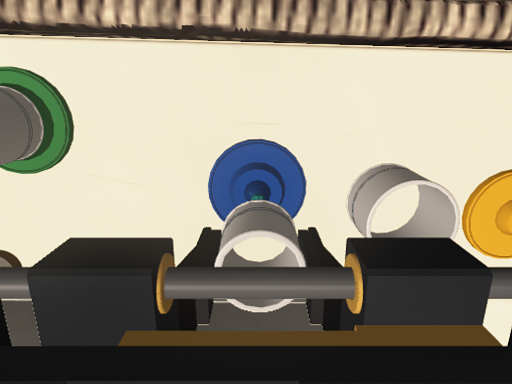

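```bash
python3 -m pendant '{"xyz":[[-0.004,0.027,0],[-0.004,0.027,0],[-0.004,0.027,0],[-0.005,0.027,0],[-0.005,0.027,0],[-0.005,0.027,0],[-0.005,0.027,0],[-0.005,0.025,0],[0,0,0]],"turn":[0,0,0,0,0,0,0,-0.012,0]}'
python3 - <<'E'
from h import *
pose=cam2world('wrist'); im=save('wrist','i_w');st([.404,.275,.11],105.75)
x,y=.404,.275; p=pose and jaw()[2]
overlay('wrist',im,[(p[0],p[1],p[2]+.032,.039,(0,0,255)),(p[0],p[1],p[2]-.01,.039,(255,0,0)),(x,y,0.008,.08,(0,255,0)),(x,y,0.018,.025,(0,255,0))],'i_ov',(x,y,.03),90,4,pose)
E
```

```text
time_s: 13.0
tool_pos: [0.3933, 0.2762, 0.0973]
tool_rot: [109.7, 89.2, 125.4]
force: [0.0, -0.4, -0.5]
grip_width: 0.0388
t 13.05 p [0.3936 0.2747 0.0972] jaw 105.53 x [-0.009  0.011 -1.   ] F [ 0.1 -1.2 -1.1] w 0.0386 q [-50.   4.  13. 116.  -2.  61.  69.]
  go [0.0104 0.0003 0.0128]
  turn rad 0.004
```

View pics/i_ov.png

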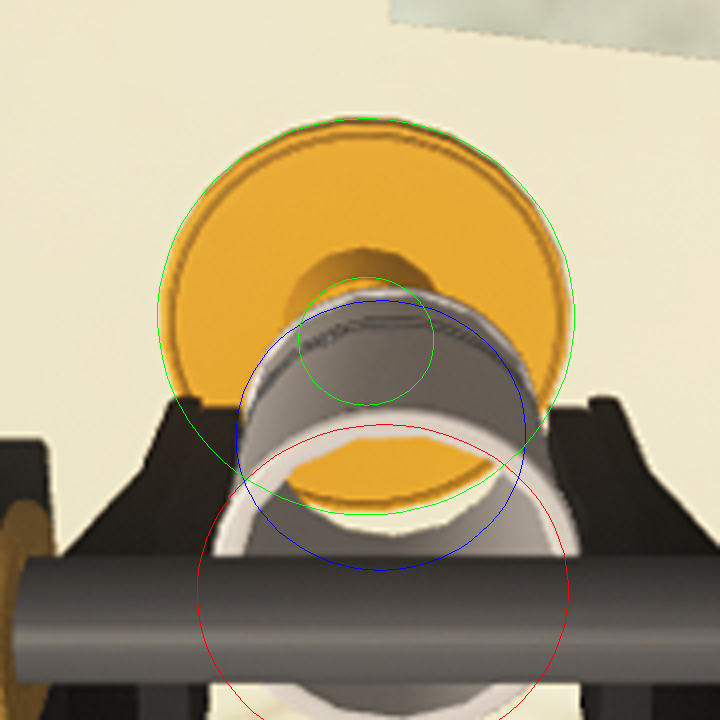

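```bash
python3 -m pendant '{"xyz":[[0.006,0,0],[0.005,0,0],[0,0,0],[0,0,0]],"turn":[0,0,0,0]}'
python3 - <<'E'
from h import *
st([.4055,.2755,.060],105.75)
E
python3 -m pendant '{"xyz":[[0,0,-0.012],[0,0,-0.012],[0,0,-0.008],[0,0,0],[0,0,0]],"turn":[0,0,0,0,0]}'
python3 - <<'E'
from h import *
im=save('wrist','j_w');st([.4055,.2755,.060],105.75)
E
```

```text
time_s: 13.55
tool_pos: [0.4063, 0.2709, 0.0961]
tool_rot: [122.6, 89.3, 137.8]
force: [-0.1, 0.6, -1.1]
grip_width: 0.0387
t 13.55 p [0.4063 0.2709 0.0961] jaw 105.24 x [-0.01   0.009 -1.   ] F [-0.1  0.6 -1.1] w 0.0387 q [-50.   5.  14. 115.  -2.  61.  71.]
  go [-0.0008  0.0046 -0.0361]
  turn rad 0.009
time_s: 14.18
tool_pos: [0.4055, 0.2704, 0.0611]
tool_rot: [128.8, 89.2, 144.0]
force: [-0.8, 0.2, -1.8]
grip_width: 0.0388
t 14.225 p [0.4055 0.2704 0.0611] jaw 105.26 x [-0.011  0.008 -1.   ] F [ 0.1  0.5 -1.5] w 0.0388 q [-49.   7.  14. 117.  -3.  57.  71.]
  go [ 0.      0.0051 -0.0011]
  turn rad 0.008
```

View pics/j_w.png

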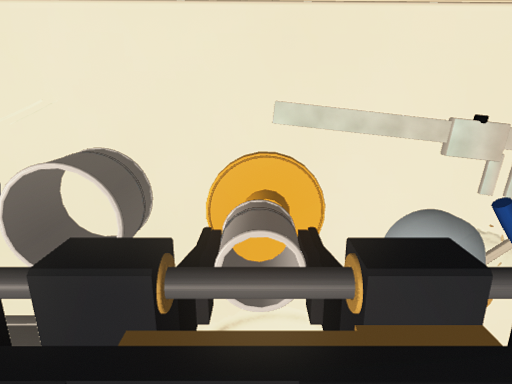

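```bash
python3 -m pendant '{"xyz":[[0,0.005,0],[0,0,0],[0,0,0]],"turn":[0.008,0,0]}'
cat >> h.py <<'E'
def held(sz,X,Y,dz,tag,half=80,f=4):
    # ring held: bottom = tcp z - dz ; former at X,Y
    o=RO[sz]; pose=cam2world('wrist'); a,xx,p=jaw(); im=save('wrist',tag+'_raw')
    tp=p+xx*(-(o[2]-dz)); bt=p+xx*dz
    overlay('wrist',im,[(*tp,o[0],(0,0,255)),(*tp,o[1],(0,0,255)),(*bt,o[0],(255,0,0)),(X,Y,.008,.08,(0,255,0)),(X,Y,.008,o[3]/1000,(0,255,0)),(X,Y,.018,o[4]/1000,(0,255,0)),(X,Y,.04,.011,(255,255,0))],tag,(X,Y,.03),half,f,pose)
E
python3 - <<'E'
from h import *
held('s',.404,.275,.010,'k');st([.4055,.2755,.060],105.75)
E
```

```text
time_s: 14.6
tool_pos: [0.406, 0.2765, 0.0619]
tool_rot: [121.1, 89.2, 136.9]
force: [0.1, 0.1, -0.3]
grip_width: 0.039
t 14.65 p [0.406  0.2765 0.062 ] jaw 105.77 x [-0.01   0.009 -1.   ] F [-0.3  0.1 -0.2] w 0.0388 q [-50.   8.  14. 116.  -3.  57.  71.]
  go [-0.0005 -0.001  -0.002 ]
  turn rad -0.0
```

View pics/k.png

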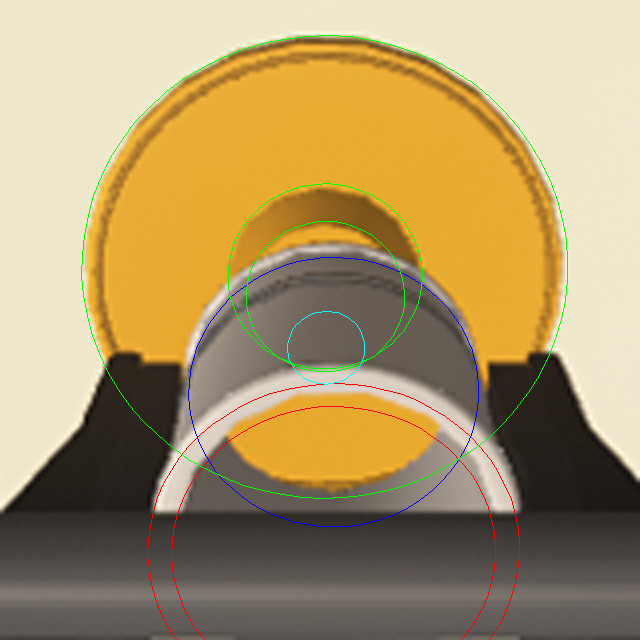

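```bash
python3 -m pendant '{"xyz":[[0,-0.001,-0.008],[0,0,-0.008],[0,0,-0.008],[0,0,-0.006],[0,0,0]],"turn":[0,0,0,0,0]}'
python3 - <<'E'
from h import *
held('s',.404,.275,.010,'l');st([.406,.2755,.018],105.75)
E
```

```text
time_s: 15.28
tool_pos: [0.4054, 0.2748, 0.0291]
tool_rot: [127.5, 89.2, 143.2]
force: [-0.7, -0.2, -1.5]
grip_width: 0.039
t 15.325 p [0.4056 0.2749 0.0294] jaw 105.76 x [-0.01   0.008 -1.   ] F [-0.6 -0.7 -0.4] w 0.0388 q [-49.  10.  14. 118.  -4.  53.  72.]
  go [ 0.0004  0.0006 -0.0114]
  turn rad -0.0
```

View pics/l.png

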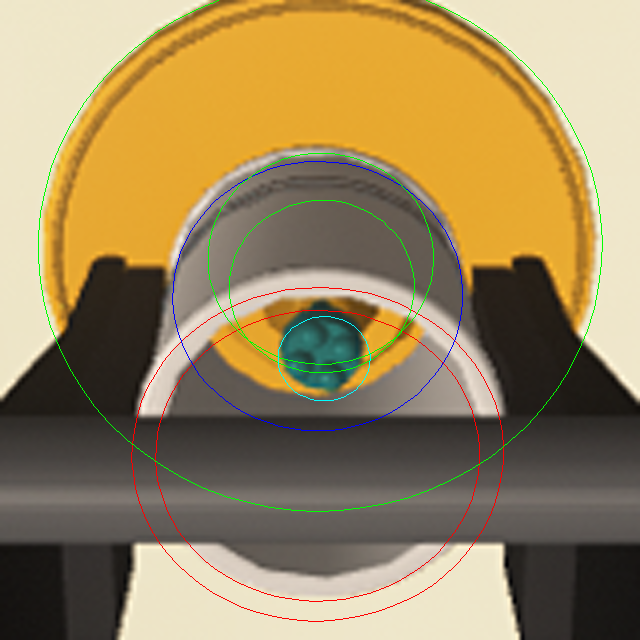

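```bash
python3 -m pendant '{"xyz":[[0.0004,0.0005,-0.004],[0,0,-0.004],[0,0,0]],"turn":[0,0,0]}'
python3 - <<'E'
from h import *
held('s',.404,.275,.010,'l2');st([.406,.2755,.018],105.75)
E
```

```text
time_s: 15.7
tool_pos: [0.4065, 0.2758, 0.0213]
tool_rot: [120.7, 89.2, 136.5]
force: [0.2, -0.5, -0.9]
grip_width: 0.039
t 15.75 p [0.4066 0.2759 0.0215] jaw 105.76 x [-0.009  0.009 -1.   ] F [-0.1  0.2 -1.3] w 0.0388 q [-49.  11.  14. 118.  -4.  52.  72.]
  go [-0.0006 -0.0004 -0.0035]
  turn rad -0.0
```

View pics/l2_raw.png

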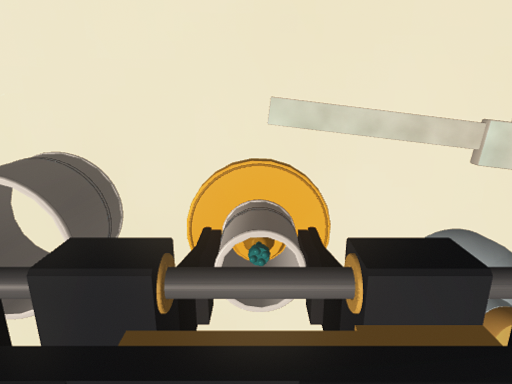

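```bash
python3 -m pendant '{"xyz":[[0,0,-0.002],[0,0,-0.002],[0,0,0]],"turn":[0,0,0]}'
python3 -m pendant '{"xyz":[[0,0,-0.001],[0,0,-0.001],[0,0,0]],"turn":[0,0,0]}'
```

```text
time_s: 16.12
tool_pos: [0.4069, 0.276, 0.0199]
tool_rot: [119.4, 89.2, 135.2]
force: [-0.2, -0.0, -0.5]
grip_width: 0.0388
time_s: 16.5
tool_pos: [0.407, 0.2762, 0.0197]
tool_rot: [119.9, 89.2, 135.6]
force: [-1.3, -1.1, 0.8]
grip_width: 0.0388
```

```bash
python3 -m pendant '{"xyz":[[0,0,-0.004],[0,0,-0.003],[0,0,0]],"turn":[0,0,0]}'
python3 - <<'E'
from h import *
st([.406,.2755,.018],105.75)
E
```

```text
time_s: 16.88
tool_pos: [0.4075, 0.2762, 0.0185]
tool_rot: [123.5, 89.1, 139.2]
force: [0.4, -0.7, -2.7]
grip_width: 0.0386
t 16.875 p [0.4075 0.2762 0.0185] jaw 105.7 x [-0.012  0.011 -1.   ] F [ 0.4 -0.7 -2.7] w 0.0386 q [-49.  11.  14. 118.  -5.  51.  73.]
  go [-0.0015 -0.0007 -0.0005]
  turn rad 0.001
```

```bash
python3 -m pendant '{"xyz":[[0,0,0],[0,0,0],[0,0,0],[0,0,0]],"turn":[0,0,0,0]}' 0.65
python3 - <<'E'
from h import *
held('s',.4045,.2755,.010,'m');save('side','m_s');st()
E
```

```text
time_s: 17.38
tool_pos: [0.4076, 0.2765, 0.0174]
tool_rot: [122.1, 89.1, 137.9]
force: [-0.3, -0.1, 0.6]
grip_width: 0.0562
t 17.475 p [0.4076 0.2764 0.0175] jaw 105.71 x [-0.012  0.011 -1.   ] F [ 0.  -0.2 -0.2] w 0.0563 q [-49.  12.  14. 118.  -5.  51.  73.]
```

View pics/m.png

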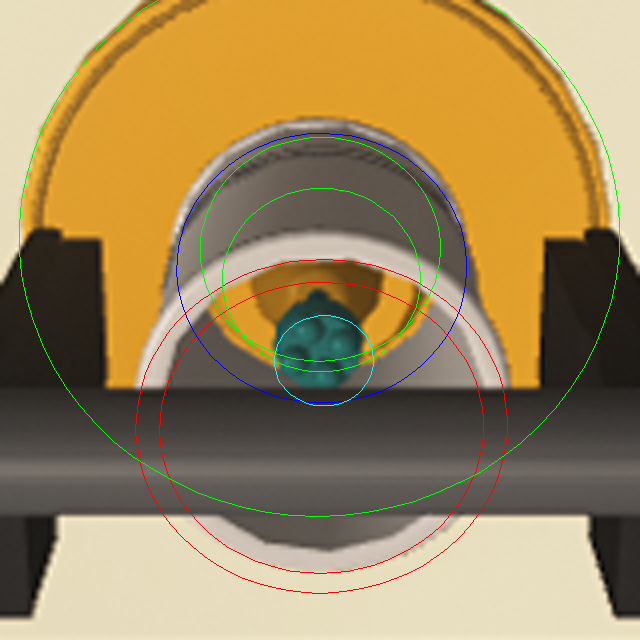

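```bash
python3 -m pendant '{"xyz":[[0,0,0.015],[0,0,0.02],[0,0,0.02],[0,0,0.02],[0,0,0.02],[0,0,0],[0,0,0]],"turn":[0,0,0,0,0,0,0]}' 0.65
cat >> h.py <<'E'
def seated(sz,X,Y,tag,z=.008,half=60,f=5,dx=0,dy=0):
    o=RO[sz]; pose=cam2world('wrist'); im=save('wrist',tag+'_raw'); x,y=X+dx,Y+dy
    overlay('wrist',im,[(x,y,z+o[2],o[0],(0,0,255)),(x,y,z+o[2],o[1],(0,0,255)),(x,y,z,o[0],(255,0,0)),(X,Y,.008,.08,(0,255,0)),(X,Y,.04,.011,(255,255,0))],tag,(X,Y,.03),half,f,pose)
E
python3 - <<'E'
from h import *
seated('s',.4045,.2755,'n');st()
E
```

```text
time_s: 18.35
tool_pos: [0.4085, 0.2767, 0.1204]
tool_rot: [105.9, 89.1, 121.6]
force: [-0.3, -0.5, 0.1]
grip_width: 0.0565
t 18.4 p [0.4086 0.2768 0.1203] jaw 105.68 x [-0.008  0.014 -1.   ] F [-0.2 -0.  -0. ] w 0.0565 q [-50.   4.  14. 113.  -2.  64.  71.]
```

View pics/n.png

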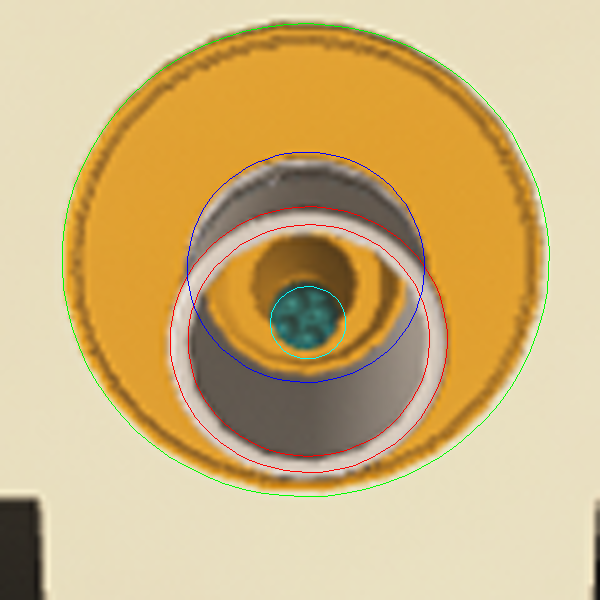

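The overlay shows the small ring down on the yellow base and concentric. Next is the medium ring on green.

```bash
python3 -m pendant '{"xyz":[[0.003,-0.027,0],[0.003,-0.027,0],[0.003,-0.027,0],[0.003,-0.027,0],[0.003,-0.027,0],[0.003,-0.027,0],[0.003,-0.027,0],[0.003,-0.027,0]],"turn":[0,0,0,0,0,0,0,0]}' 0.9
python3 -m pendant '{"xyz":[[0.003,-0.027,0],[0.003,-0.027,0],[0.002,-0.027,0],[0.002,-0.027,0],[0,-0.027,0],[0,-0.027,0],[0,-0.02,0],[0,0,0],[0,0,0]],"turn":[0,0,0,0,0,0,0,0,0]}' 0.9
python3 - <<'E'
from h import *
seated('m',.440,-.128,'o',.018,70,5);st([.44,-.13,.12],105.75)
E
```

```text
time_s: 19.4
tool_pos: [0.4279, 0.0542, 0.1134]
tool_rot: [142.8, 88.9, 158.8]
force: [0.5, -1.7, -0.1]
grip_width: 0.0781
time_s: 20.52
tool_pos: [0.4324, -0.1351, 0.107]
tool_rot: [155.5, 88.2, 171.2]
force: [0.2, -0.1, 0.1]
grip_width: 0.0783
t 20.575 p [ 0.4325 -0.135   0.107 ] jaw 105.77 x [-0.031  0.005 -1.   ] F [-0.4  0.2 -1.1] w 0.0786 q [-26.   0.  40. 118.   0.  64. 120.]
  go [0.0075 0.005  0.013 ]
  turn rad -0.0
```

View pics/o.png

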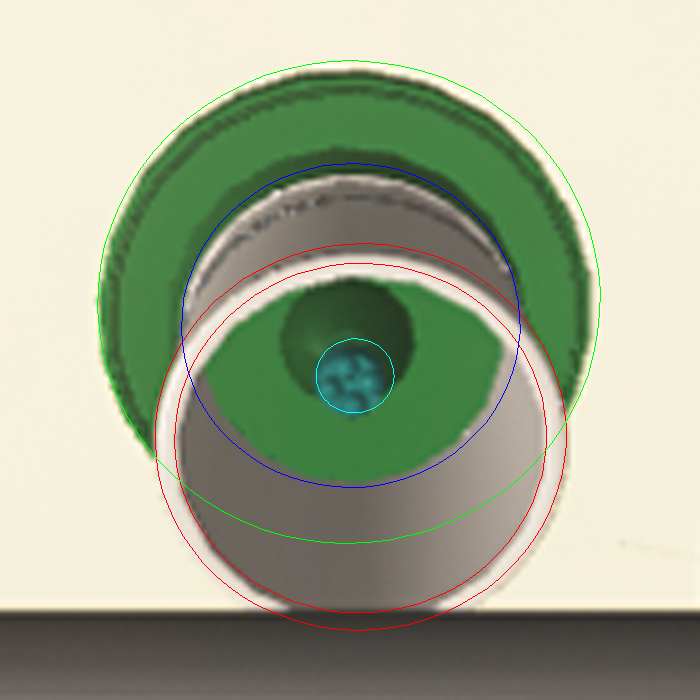

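View pics/o_raw.png

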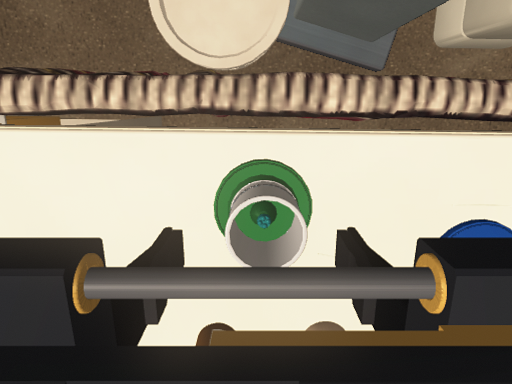

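```bash
python3 -m pendant '{"xyz":[[0.004,0.003,0],[0.004,0.003,-0.01],[0,0,-0.015],[0,0,-0.015],[0,0,-0.015],[0,0,-0.01],[0,0,0]],"turn":[0,0,0,0,0,0,0]}'
python3 - <<'E'
from h import *
save('wrist','p_w');st([.441,-.128,.03],105.75)
E
```

```text
time_s: 21.45
tool_pos: [0.4398, -0.1261, 0.0358]
tool_rot: [156.0, 88.0, 171.9]
force: [-0.0, -0.6, 0.3]
grip_width: 0.078
t 21.5 p [ 0.4402 -0.1262  0.0363] jaw 105.98 x [-0.033  0.005 -0.999] F [-0.1  0.9  0. ] w 0.0784 q [-25.   8.  40. 121.  -6.  55. 124.]
  go [ 0.0008 -0.0018 -0.0063]
  turn rad -0.004
```

View pics/p_w.png

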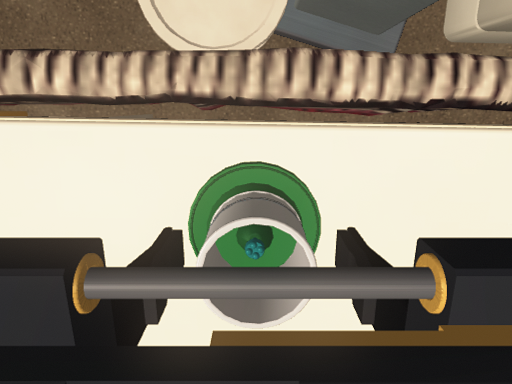

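```bash
python3 -m pendant '{"xyz":[[0.001,0,-0.006],[0,0,0],[0,0,0],[0,0,0],[0,0,0],[0,0,0]],"turn":[0,0,0,0,0,0]}' 0.4 20
python3 - <<'E'
from h import *
st([.441,-.128,.03],105.75)
E
python3 -m pendant '{"xyz":[[0,0,0.01],[0,0,0.015],[0,0,0.015],[0,0,0.015],[0,0,0.015],[0,0,0.015],[0,0,0]],"turn":[0,0,0,0,0,0,0]}'
python3 - <<'E'
from h import *
save('wrist','q_w');st([.441,.0605,.11],105.75)
E
```

```text
time_s: 22.25
tool_pos: [0.4423, -0.1264, 0.031]
tool_rot: [154.4, 88.2, 170.4]
force: [-0.2, 0.2, -2.1]
grip_width: 0.0509
t 22.25 p [ 0.4423 -0.1264  0.031 ] jaw 105.98 x [-0.03   0.005 -1.   ] F [-0.2  0.2 -2.1] w 0.0509 q [-25.   9.  40. 121.  -7.  54. 125.]
  go [-0.0013 -0.0016 -0.001 ]
  turn rad -0.004
time_s: 23.12
tool_pos: [0.4431, -0.1266, 0.1236]
tool_rot: [152.1, 88.4, 168.1]
force: [-0.2, 0.2, -2.1]
grip_width: 0.0507
t 23.175 p [ 0.4425 -0.1265  0.1229] jaw 105.95 x [-0.028  0.006 -1.   ] F [-0.3  0.4 -1.9] w 0.0507 q [-27.  -0.  40. 116.   0.  66. 119.]
  go [-0.0015  0.187  -0.0129]
  turn rad -0.003
```

View pics/q_w.png

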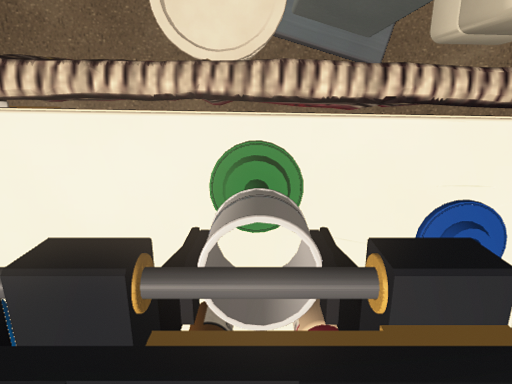

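```bash
python3 -m pendant '{"xyz":[[0,0.02,0],[0,0.02,0],[0,0.02,0],[0,0.02,0],[0,0.02,0],[0,0.02,0],[0,0.02,0],[0,0.02,0],[0,0.02,0],[0,0,0]],"turn":[0,0,0,0,0,0,0,0,0,0]}'
python3 - <<'E'
from h import *
st([.441,.0605,.11],105.75)
E
```

```text
time_s: 24.42
tool_pos: [0.4357, 0.0579, 0.1152]
tool_rot: [163.0, 87.5, 178.9]
force: [0.6, -0.8, -2.1]
grip_width: 0.0506
t 24.425 p [0.4357 0.0579 0.1152] jaw 105.85 x [-0.044  0.001 -0.999] F [ 0.6 -0.8 -2.1] w 0.0506 q [-38.  -1.  27. 118.   0.  65.  95.]
  go [ 0.0053  0.0026 -0.0052]
  turn rad -0.002
```

```bash
python3 -m pendant '{"xyz":[[0.005,0.002,0],[0,0,-0.012],[0,0,-0.012],[0,0,-0.012],[0,0,-0.01],[0,0,0],[0,0,0]],"turn":[0,0,0,0,0,0,0]}'
python3 - <<'E'
from h import *
held('m',.441,.0605,.0125,'r');st([.441,.0605,.02],105.75)
E
```

```text
time_s: 25.3
tool_pos: [0.4397, 0.0564, 0.0642]
tool_rot: [166.3, 87.3, -178.1]
force: [1.3, -0.4, -2.0]
grip_width: 0.0505
t 25.35 p [0.4397 0.0565 0.0643] jaw 105.61 x [-0.047 -0.002 -0.999] F [ 0.4 -1.3 -1.8] w 0.0509 q [-37.   4.  28. 120.  -2.  59.  97.]
  go [ 0.0013  0.004  -0.0443]
  turn rad 0.002
```

View pics/r.png

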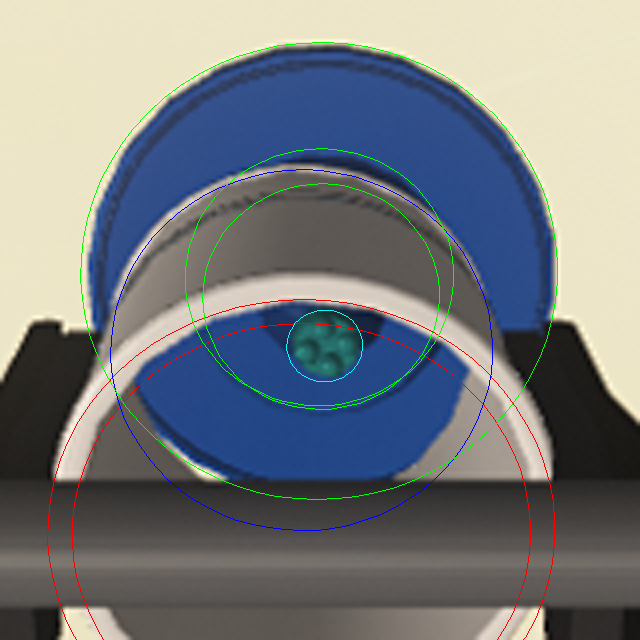

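```bash
python3 -m pendant '{"xyz":[[0.003,0.005,0],[0,0,0],[0,0,-0.008],[0,0,-0.008],[0,0,-0.008],[0,0,-0.005],[0,0,0]],"turn":[0,0,0,0,0,0,0]}'
python3 - <<'E'
from h import *
held('m',.4412,.0613,.0125,'s');st([.4427,.0615,.02],105.75)
E
```

```text
time_s: 26.22
tool_pos: [0.4431, 0.0621, 0.0336]
tool_rot: [165.8, 87.3, -178.6]
force: [-0.0, -0.2, -2.1]
grip_width: 0.0508
t 26.275 p [0.4433 0.0621 0.0338] jaw 105.64 x [-0.046 -0.001 -0.999] F [ 0.5  1.2 -1.8] w 0.0505 q [-37.   7.  28. 121.  -4.  55.  99.]
  go [-0.0006 -0.0006 -0.0138]
  turn rad 0.002
```

View pics/s.png

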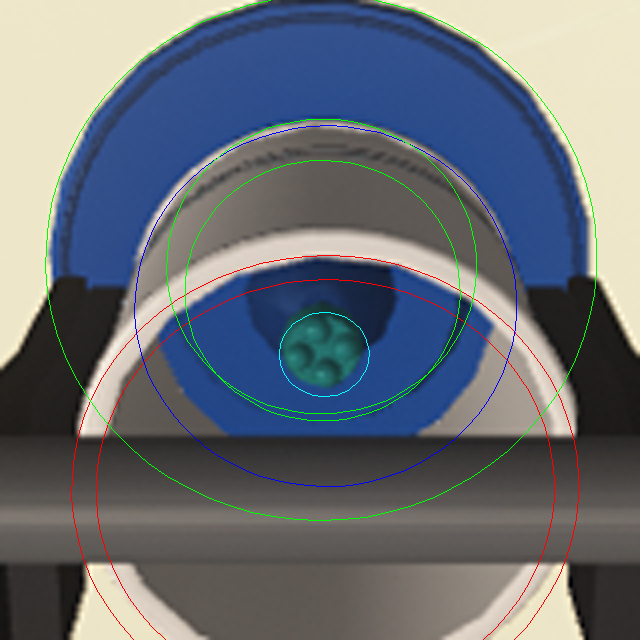

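```bash
python3 -m pendant '{"xyz":[[-0.0007,-0.0006,-0.004],[0,0,-0.004],[0,0,-0.003],[0,0,0]],"turn":[0,0,0,0]}'
python3 -m pendant '{"xyz":[[0,0,-0.002],[0,0,-0.002],[0,0,0]],"turn":[0,0,0]}'
python3 - <<'E'
from h import *
held('m',.4412,.0613,.0125,'t');st([.4427,.0615,.02],105.75)
E
```

```text
time_s: 26.78
tool_pos: [0.443, 0.0616, 0.0225]
tool_rot: [165.1, 87.4, -179.3]
force: [0.2, -0.4, -1.1]
grip_width: 0.0507
time_s: 27.15
tool_pos: [0.4437, 0.0617, 0.0214]
tool_rot: [163.4, 87.4, 179.1]
force: [0.1, 0.2, -1.5]
grip_width: 0.0506
t 27.2 p [0.4438 0.0617 0.0212] jaw 105.62 x [-0.045  0.001 -0.999] F [-0.4  0.  -0.9] w 0.0507 q [-37.   8.  28. 122.  -5.  53. 100.]
  go [-0.0011 -0.0002 -0.0012]
  turn rad 0.002
```

View pics/t.png

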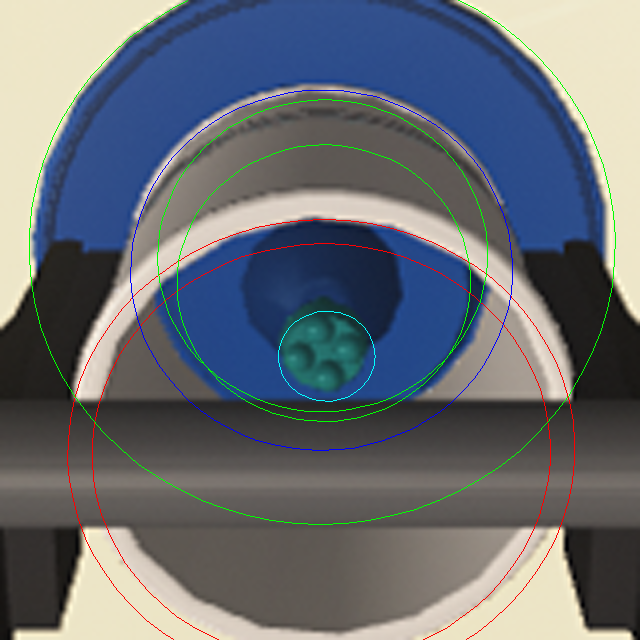

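```bash
python3 -m pendant '{"xyz":[[-0.0005,0,-0.003],[0,0,-0.002],[0,0,0]],"turn":[0,0,0]}'
python3 -m pendant '{"xyz":[[0,0,0],[0,0,0],[0,0,0],[0,0,0],[0,0,0.01],[0,0,0.015],[0,0,0.015],[0,0,0.015],[0,0,0.02],[0,0,0]],"turn":[0,0,0,0,0,0,0,0,0,0]}' 0.8
python3 -m pendant '{"xyz":[[0,0,0.015],[0,0,0],[0,0,0]],"turn":[0,0,0]}' 0.8
python3 - <<'E'
from h import *
seated('m',.4412,.0613,'u');st()
E
```

```text
time_s: 27.58
tool_pos: [0.444, 0.0617, 0.0208]
tool_rot: [161.2, 87.3, 176.8]
force: [-0.4, 0.0, -2.6]
grip_width: 0.0504
time_s: 28.82
tool_pos: [0.4457, 0.0621, 0.1022]
tool_rot: [158.9, 87.6, 174.5]
force: [-0.4, 0.4, -0.9]
grip_width: 0.0694
time_s: 29.2
tool_pos: [0.4449, 0.062, 0.1175]
tool_rot: [159.5, 87.5, 175.1]
force: [0.6, -0.0, -0.1]
grip_width: 0.0699
t 29.25 p [0.4451 0.062  0.1176] jaw 105.6 x [-0.043  0.004 -0.999] F [-0.2  0.3  0.1] w 0.0696 q [-38.  -0.  28. 117.  -1.  66.  95.]
```

View pics/u.png

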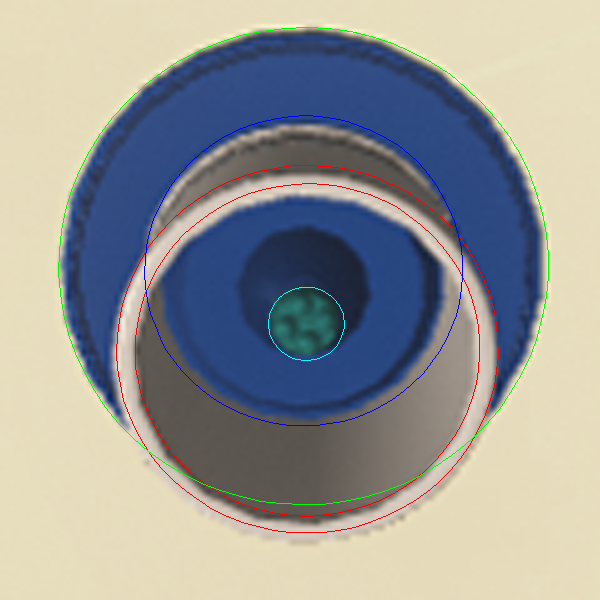

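```bash
python3 -m pendant '{"xyz":[[-0.003,0.02,0],[-0.003,0.02,0],[-0.003,0.02,0],[-0.003,0.02,0],[-0.003,0.02,0],[-0.001,0.006,0],[0,0,0]],"turn":[0,0,0,0,0,0,0]}' 0.95
python3 - <<'E'
from h import *
seated('l',.4225,.1675,'v',0,70,4);st([.423,.168,.017],105.75)
E
```

```text
time_s: 30.12
tool_pos: [0.4264, 0.1688, 0.1138]
tool_rot: [165.4, 87.2, -179.1]
force: [-1.0, -0.6, -0.1]
grip_width: 0.0821
t 30.175 p [0.4264 0.1686 0.1138] jaw 105.44 x [-0.049 -0.001 -0.999] F [0.4 0.6 0.2] w 0.0829 q [-45.   2.  21. 116.  -2.  65.  83.]
  go [-0.0034 -0.0006 -0.0968]
  turn rad 0.005
```

View pics/v.png

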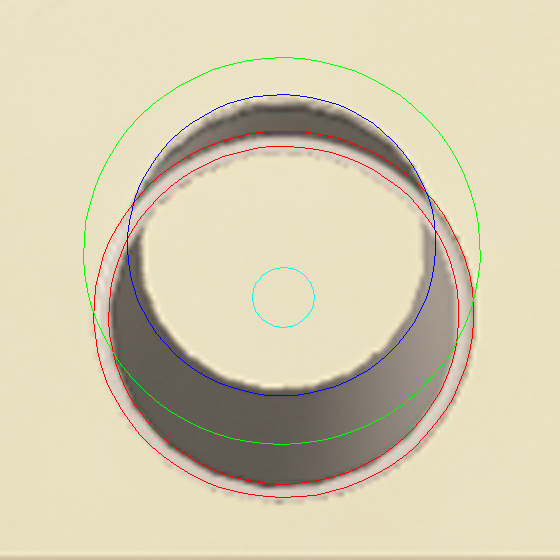

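View pics/v_raw.png

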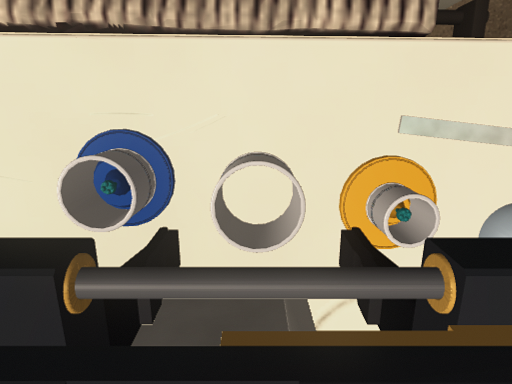

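```bash
python3 -m pendant '{"xyz":[[-0.003,0,-0.01],[0,0,-0.015],[0,0,-0.015],[0,0,-0.015],[0,0,-0.015],[0,0,-0.01],[0,0,0]],"turn":[0.005,0,0,0,0,0,0]}' 1
python3 - <<'E'
from h import *
save('wrist','w_w');st([.4232,.1677,.019],105.75)
E
```

```text
time_s: 31.05
tool_pos: [0.4223, 0.1656, 0.0267]
tool_rot: [167.9, 87.0, -176.6]
force: [-0.0, -0.6, 0.9]
grip_width: 0.0869
t 31.1 p [0.4227 0.1658 0.0272] jaw 105.55 x [-0.051 -0.003 -0.999] F [-0.4 -0.2  0.8] w 0.087 q [-44.   8.  21. 121.  -5.  55.  86.]
  go [ 0.0005  0.0019 -0.0082]
  turn rad 0.004
```

View pics/w_w.png

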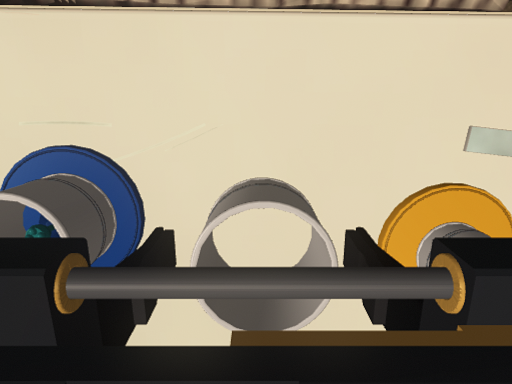

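```bash
python3 -m pendant '{"xyz":[[0.001,0.002,-0.008],[0,0,0],[0,0,0],[0,0,0],[0,0,0],[0,0,0]],"turn":[0,0,0,0,0,0]}' 0.5 22
python3 - <<'E'
from h import *
st([.423,.1677,.019],105.75)
E
python3 -m pendant '{"xyz":[[0,0,0.01],[0,0,0.015],[0,0,0.015],[0,0,0.015],[0,0,0.015],[0,0,0.015],[0,0,0.015],[0,0,0.015],[0,0,0]],"turn":[0,0,0,0,0,0,0,0,0]}'
python3 - <<'E'
from h import *
save('wrist','x_w');st([.443,-.128,.13],105.75)
E
```

```text
time_s: 31.85
tool_pos: [0.4248, 0.1685, 0.0197]
tool_rot: [165.8, 87.2, -178.6]
force: [-0.1, -0.3, -2.0]
grip_width: 0.0631
t 31.85 p [0.4248 0.1685 0.0197] jaw 105.57 x [-0.049 -0.001 -0.999] F [-0.1 -0.3 -2. ] w 0.0631 q [-44.   9.  21. 121.  -5.  54.  86.]
  go [-0.0018 -0.0008 -0.0007]
  turn rad 0.003
time_s: 32.98
tool_pos: [0.4253, 0.1687, 0.1445]
tool_rot: [163.5, 87.3, 179.1]
force: [-0.1, 0.8, -2.0]
grip_width: 0.0634
t 33.025 p [0.4248 0.1685 0.1438] jaw 105.55 x [-0.048  0.    -0.999] F [-0.5  0.1 -2.3] w 0.0631 q [-45.  -0.  21. 114.  -1.  69.  82.]
  go [ 0.0182 -0.2965 -0.0138]
  turn rad 0.004
```

View pics/x_w.png

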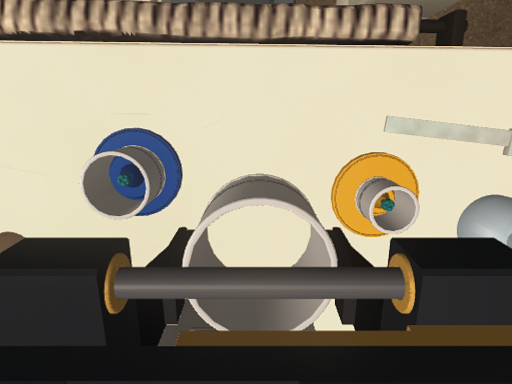

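```bash
python3 -m pendant '{"xyz":[[0.002,-0.02,0],[0.002,-0.02,0],[0.002,-0.02,0],[0.002,-0.02,0],[0.002,-0.02,0],[0.002,-0.02,0],[0.002,-0.02,0],[0.002,-0.02,0],[0.002,-0.02,0],[0.002,-0.02,0]],"turn":[0,0,0,0,0,0,0,0,0,0]}'
python3 -m pendant '{"xyz":[[0.002,-0.02,0],[0.002,-0.02,0],[0.001,-0.02,0],[0.001,-0.02,0],[0,-0.014,0],[0,0,0],[0,0,0]],"turn":[0,0,0,0,0,0,0]}'
python3 - <<'E'
from h import *
held('l',.441,-.128,.0197,'y',90);st([.443,-.128,.08],105.75)
E
```

```text
time_s: 34.28
tool_pos: [0.4375, -0.0528, 0.1362]
tool_rot: [172.6, 86.4, -172.3]
force: [-0.3, -0.3, -1.7]
grip_width: 0.0634
time_s: 35.15
tool_pos: [0.4345, -0.1602, 0.1317]
tool_rot: [172.9, 85.7, -172.7]
force: [1.2, -0.0, -1.0]
grip_width: 0.0632
t 35.2 p [ 0.4345 -0.1602  0.1317] jaw 104.37 x [-0.074 -0.01  -0.997] F [ 0.3 -0.3 -2.4] w 0.0638 q [-26.   2.  42. 114.   0.  69. 121.]
  go [ 0.0085  0.0322 -0.0517]
  turn rad 0.024
```

View pics/y.png

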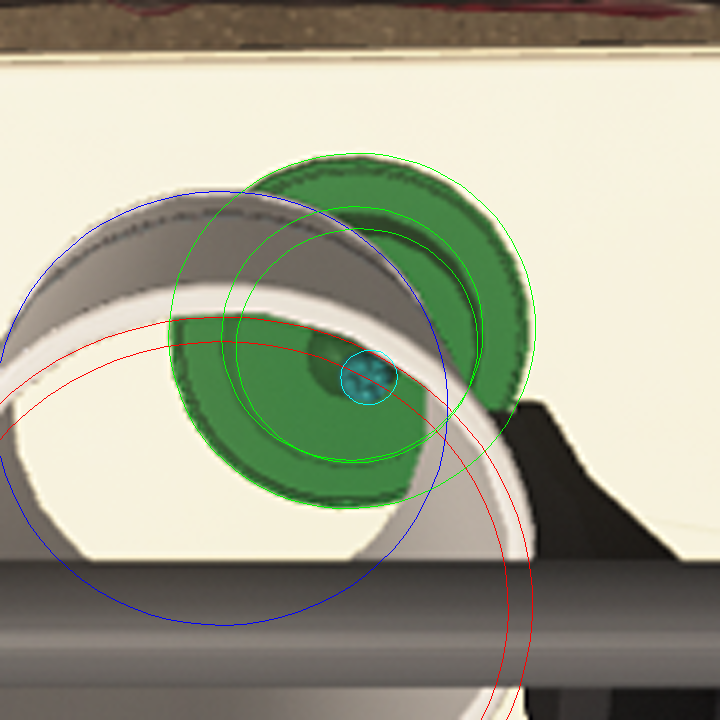

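```bash
python3 -m pendant '{"xyz":[[0.003,0.015,0],[0.003,0.012,0],[0,0,0],[0,0,-0.012],[0,0,-0.012],[0,0,-0.012],[0,0,-0.012],[0,0,0],[0,0,0]],"turn":[0.024,0,0,0,0,0,0,0,0]}'
python3 - <<'E'
from h import *
held('l',.441,-.1285,.0197,'z',90);st([.443,-.1285,.08],105.75)
E
```

```text
time_s: 36.33
tool_pos: [0.44, -0.1296, 0.0792]
tool_rot: [172.7, 85.6, -171.2]
force: [0.7, -0.1, -1.6]
grip_width: 0.0633
t 36.375 p [ 0.44   -0.1295  0.0792] jaw 106.03 x [-0.077 -0.012 -0.997] F [ 0.6  0.3 -1. ] w 0.0634 q [-27.   6.  41. 117.  -3.  62. 121.]
  go [0.003  0.001  0.0008]
  turn rad -0.005
```

View pics/z.png

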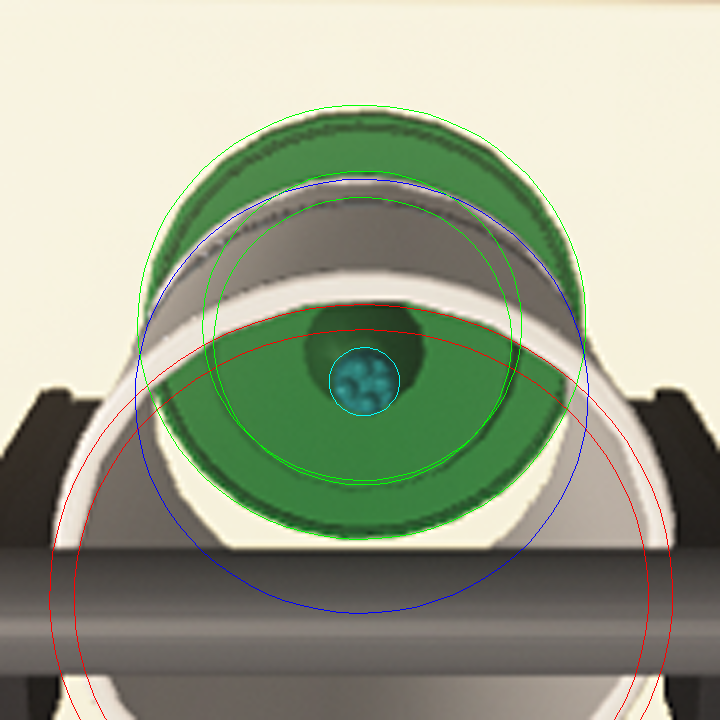

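```bash
python3 -m pendant '{"xyz":[[0.0035,0.0013,0],[0,0,-0.009],[0,0,-0.009],[0,0,-0.009],[0,0,-0.007],[0,0,0],[0,0,0]],"turn":[0,0,0,0,0,0,0]}'
python3 - <<'E'
from h import *
held('l',.4412,-.1285,.0197,'z2',90);st([.4435,-.1283,.041],105.75)
E
```

```text
time_s: 37.25
tool_pos: [0.4441, -0.1281, 0.0431]
tool_rot: [172.7, 85.6, -171.2]
force: [0.4, -0.2, -2.2]
grip_width: 0.0634
t 37.3 p [ 0.4441 -0.128   0.0432] jaw 106.05 x [-0.076 -0.012 -0.997] F [ 0.9  0.4 -2.2] w 0.0634 q [-26.  10.  40. 118.  -6.  58. 124.]
  go [-0.0006 -0.0003 -0.0022]
  turn rad -0.005
```

View pics/z2.png

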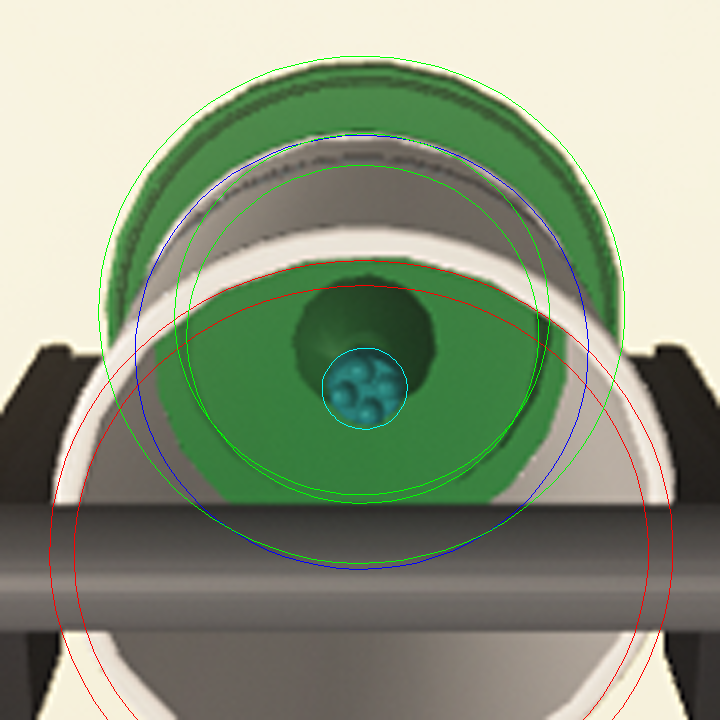

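```bash
python3 -m pendant '{"xyz":[[-0.0018,-0.0004,0],[0,0,-0.004],[0,0,-0.003],[0,0,0],[0,0,0]],"turn":[0,0,0,0,0]}'
python3 - <<'E'
from h import *
held('l',.4412,-.1285,.0197,'z3',90);st([.4423,-.1283,.028],105.75)
E
```

```text
time_s: 37.92
tool_pos: [0.4426, -0.1284, 0.0362]
tool_rot: [172.6, 85.7, -171.3]
force: [-0.0, -0.0, -1.2]
grip_width: 0.0634
t 37.975 p [ 0.4426 -0.1284  0.0362] jaw 106.05 x [-0.074 -0.011 -0.997] F [ 0.7 -0.2 -2.1] w 0.0636 q [-26.  11.  40. 119.  -6.  57. 124.]
  go [-0.0003  0.0001 -0.0082]
  turn rad -0.005
```

View pics/z3.png

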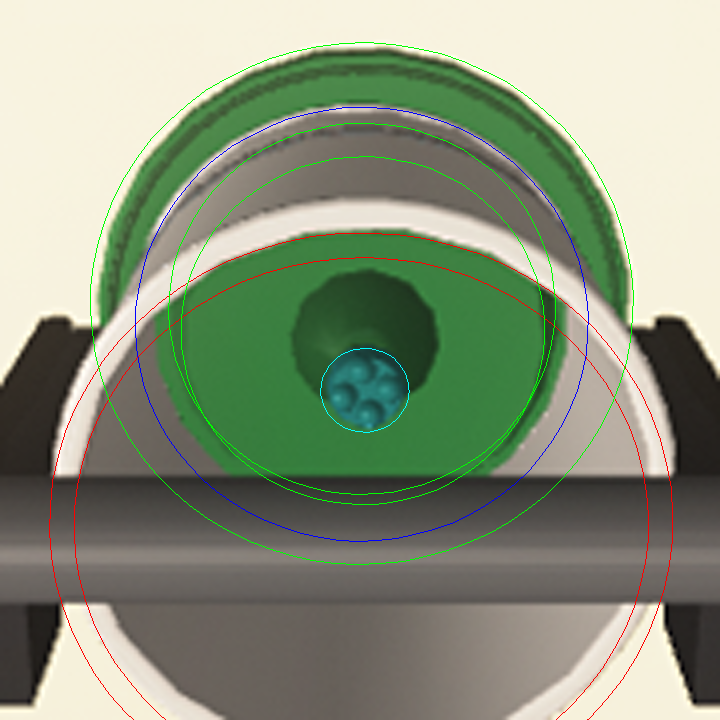

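```bash
python3 -m pendant '{"xyz":[[0,0,-0.003],[0,0,-0.003],[0,0,-0.002],[0,0,0]],"turn":[0,0,0,0]}'
python3 -m pendant '{"xyz":[[0,0,-0.002],[0,0,-0.002],[0,0,0]],"turn":[0,0,0]}'
python3 - <<'E'
from h import *
held('l',.4412,-.1285,.0197,'z4',90);st([.4423,-.1283,.028],105.75)
E
```

```text
time_s: 38.48
tool_pos: [0.4431, -0.1284, 0.0281]
tool_rot: [172.5, 85.7, -171.4]
force: [-0.9, 0.4, 1.4]
grip_width: 0.0637
time_s: 38.85
tool_pos: [0.4431, -0.1285, 0.028]
tool_rot: [170.0, 85.6, -174.0]
force: [0.5, 0.5, -2.3]
grip_width: 0.0632
t 38.9 p [ 0.4432 -0.1286  0.0278] jaw 106.0 x [-0.076 -0.008 -0.997] F [-0.1 -1.1  0.4] w 0.0634 q [-25.  12.  40. 119.  -7.  56. 125.]
  go [-0.0009  0.0003  0.0002]
  turn rad -0.004
```

View pics/z4.png

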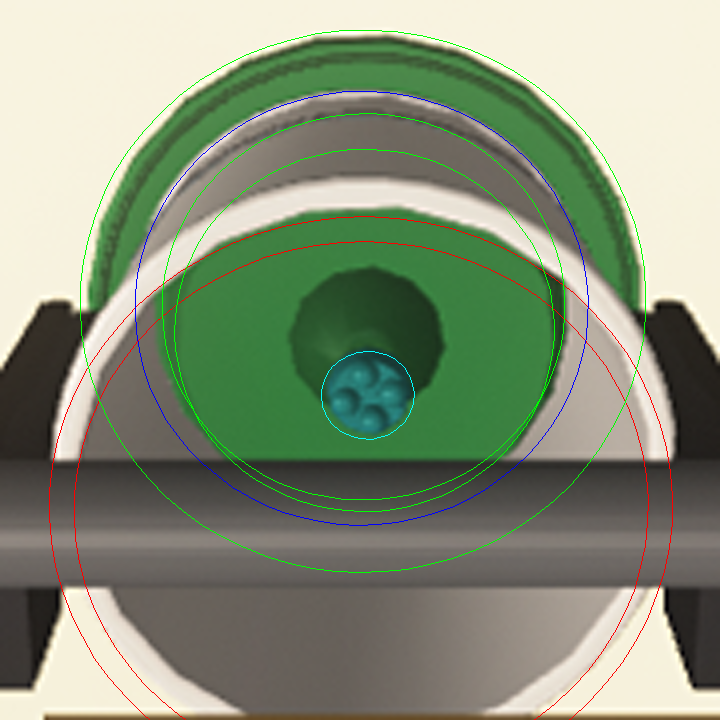

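```bash
python3 -m pendant '{"xyz":[[0,0,-0.003],[0,0,-0.002],[0,0,0],[0,0,0]],"turn":[0,0,0,0]}'
python3 -m pendant '{"xyz":[[0,0,0],[0,0,0],[0,0,0],[0,0,0],[0,0,0.01],[0,0,0.015],[0,0,0.015],[0,0,0.015],[0,0,0.02],[0,0,0]],"turn":[0,0,0,0,0,0,0,0,0,0]}' 0.93
python3 -m pendant '{"xyz":[[0,0,0.02],[0,0,0],[0,0,0]],"turn":[0,0,0]}'
python3 - <<'E'
from h import *
seated('l',.4412,-.1285,'z5');st()
E
```

```text
time_s: 39.4
tool_pos: [0.4436, -0.1287, 0.0271]
tool_rot: [167.7, 85.5, -176.3]
force: [-0.3, 0.2, -1.1]
grip_width: 0.0632
time_s: 40.65
tool_pos: [0.4448, -0.1291, 0.1083]
tool_rot: [168.2, 85.8, -175.8]
force: [0.6, -0.2, 0.2]
grip_width: 0.0809
time_s: 41.02
tool_pos: [0.4436, -0.1286, 0.1273]
tool_rot: [167.5, 85.7, -176.5]
force: [0.4, -0.2, 0.0]
grip_width: 0.0807
t 41.075 p [ 0.4437 -0.1287  0.1274] jaw 105.95 x [-0.075 -0.005 -0.997] F [-0.7 -0.   0.2] w 0.0813 q [-28.   2.  41. 114.  -0.  68. 119.]
```

View pics/z5.png

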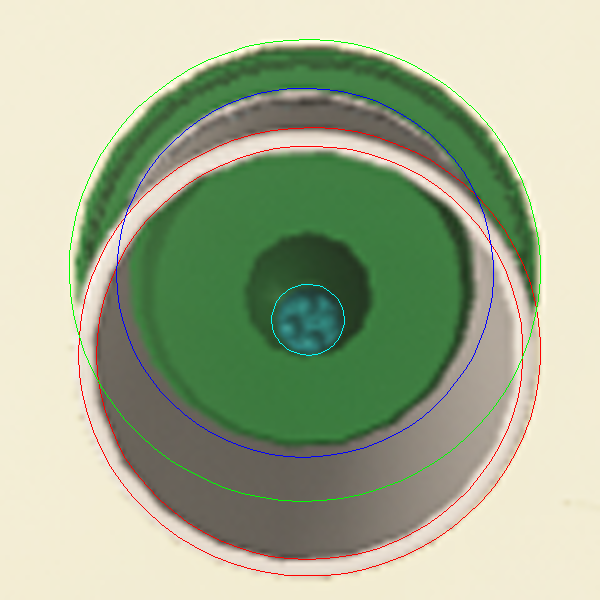

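The top rim matches, but the lower rim and base sit about 1 mm lower than the model. That could be a slight tilt, so I'll press gently on the rim with both fingertips to make sure it's seated.

```bash
python3 -m pendant '{"xyz":[[-0.001,0.0005,-0.01],[0,0,-0.015],[0,0,-0.015],[0,0,-0.01],[0,0,0],[0,0,0]],"turn":[0,0,0,0,0,0]}' 0.66
python3 - <<'E'
from h import *
save('wrist','z6');st([.4415,-.1285,.063],105.75)
E
```

```text
time_s: 41.82
tool_pos: [0.4403, -0.128, 0.0711]
tool_rot: [168.1, 85.3, -176.0]
force: [0.3, 0.4, -0.2]
grip_width: 0.057
t 41.875 p [ 0.4403 -0.128   0.0711] jaw 105.93 x [-0.081 -0.006 -0.997] F [-0.7  0.6  0. ] w 0.0574 q [-27.   7.  41. 117.  -4.  62. 122.]
  go [ 0.0012 -0.0005 -0.0081]
  turn rad -0.003
```

View pics/z6.png

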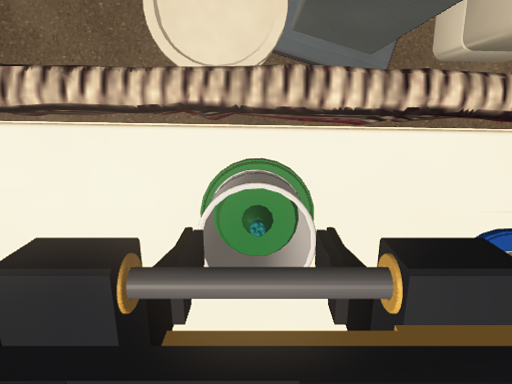

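```bash
python3 -m pendant '{"xyz":[[0.001,-0.0005,-0.003],[0,0,-0.003],[0,0,0]],"turn":[0,0,0]}'
python3 -m pendant '{"xyz":[[0,0,-0.002],[0,0,-0.002],[0,0,0]],"turn":[0,0,0]}'
python3 -m pendant '{"xyz":[[0,0,-0.003],[0,0,0]],"turn":[0,0]}'
```

```text
time_s: 42.25
tool_pos: [0.4423, -0.1286, 0.0656]
tool_rot: [167.9, 85.5, -176.1]
force: [0.1, 0.3, -0.4]
grip_width: 0.0569
time_s: 42.62
tool_pos: [0.4437, -0.1292, 0.0642]
tool_rot: [167.7, 85.6, -176.3]
force: [-1.4, -0.4, 2.5]
grip_width: 0.0575
time_s: 42.88
tool_pos: [0.444, -0.1292, 0.0643]
tool_rot: [166.1, 85.5, -177.9]
force: [-0.9, 0.5, 2.3]
grip_width: 0.0574
```

```bash
python3 -m pendant '{"xyz":[[0,0,-0.004],[0,0,0]],"turn":[0,0]}'
python3 -m pendant '{"xyz":[[0,0,0.01],[0,0,0.015],[0,0,0.015],[0,0,0.015],[0,0,0.01],[0,0,0],[0,0,0]],"turn":[0,0,0,0,0,0,0]}'
python3 - <<'E'
from h import *
seated('l',.4415,-.1285,'z7',dx=-.0005);st()
for c in ['side','top']:
    A,b=cam2world(c); im=save(c,'fin_'+c)
    for n in ['ring_small','former_small','ring_medium','former_medium','ring_large','former_large','spirit_lamp','bowl_blue','wax_jar']:
        r=pinpoint(c,n)
        print(c,n,[(np.round(A@np.array(d['at'])+b,4).tolist(),round(d['score'],2)) for d in r[:1]])
E
```

```text
time_s: 43.12
tool_pos: [0.4443, -0.1293, 0.0645]
tool_rot: [164.1, 85.5, -179.9]
force: [-1.9, 0.7, 2.0]
grip_width: 0.0576
time_s: 44.0
tool_pos: [0.4448, -0.1293, 0.1345]
tool_rot: [163.9, 85.6, 179.8]
force: [1.0, -0.2, -0.1]
grip_width: 0.0572
t 44.05 p [ 0.4448 -0.1294  0.1344] jaw 105.89 x [-0.077  0.    -0.997] F [-0.1  1.3  0.1] w 0.0573 q [-28.   2.  41. 113.  -1.  69. 120.]
side ring_small []
side former_small []
side ring_medium []
side former_medium []
side ring_large [([0.4382, -0.1336, 0.0076], 0.71)]
side former_large [([0.4366, -0.1314, -0.0007], 0.62)]
side spirit_lamp []
side bowl_blue [([0.4912, 0.4145, -0.004], 0.92)]
side wax_jar [([0.5449, -0.0405, 0.0001], 0.91)]
top ring_small [([0.4039, 0.2778, 0.0054], 0.45)]
top former_small [([0.4012, 0.2755, -0.0021], 0.63)]
top ring_medium [([0.4415, 0.0583, 0.0076], 0.77)]
top former_medium [([0.4393, 0.0598, 0.0008], 0.97)]
top ring_large []
top former_large [([0.4408, -0.1271, 0.0029], 0.47)]
top spirit_lamp [([0.3997, 0.3906, -0.0008], 0.65)]
top bowl_blue [([0.5001, 0.4204, -0.0035], 0.76)]
top wax_jar [([0.5456, -0.0416, -0.0004], 0.86)]
```

View pics/z7.png

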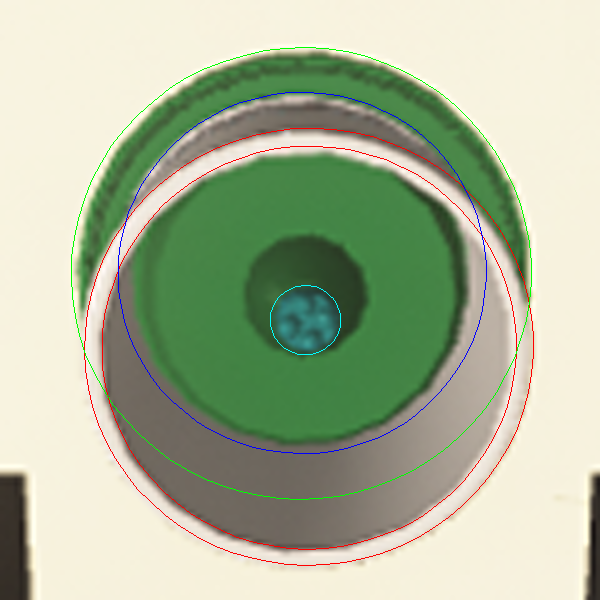

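View pics/fin_side.png

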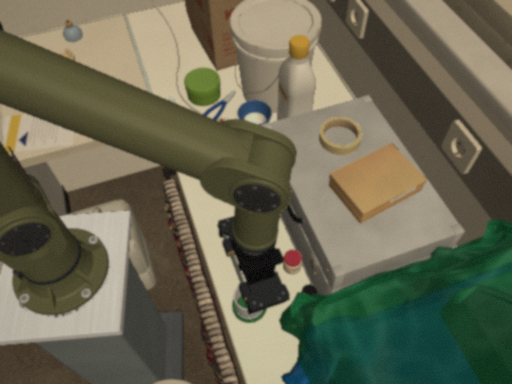

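```bash
python3 -m pendant '{"xyz":[[0,0,0.02],[0,0,0.02],[0,0,0],[0,0,0]],"turn":[0,0,0,0]}'
python3 -c "
from h import *
print(sign_off())"
```

```text
time_s: 45.55
tool_pos: [0.4443, -0.1293, 0.1746]
tool_rot: [164.0, 85.5, 179.9]
force: [0.5, 0.3, -0.8]
grip_width: 0.0573
the job is handed in; nothing more can be done
None
```

All three rings are on their own formers (small on yellow, medium on blue, large on green), and I handed the job in at about 45.6 s of the 128 s allowed. `sign_off()` gives no verdict, so this rests on my own checks.

I first set the large ring aside on bare table between yellow and blue, at about (0.423, 0.168). I did not use the suggested spot because a bag or cloth hangs near it and I could not tell how high it was.

**Seating:**

| Ring | Lower edge, from the TCP height at release | Offset from former axis, wrist-camera overlay |
|---|---|---|
| Small | about 8 mm | within about 1 mm |
| Medium | about 8 mm | about 1 mm |
| Large | about 7.4 mm | within about 1 mm |

- **Large ring:** right after release the overlay hinted at about 1 mm of tilt. I pressed the rim lightly with both fingertips, about 2 N. It met resistance within about 1 mm of the seated height, and the next overlay looked level.
- **Bystanders:** the lamp, bowl and jar were where they started, within the networks' error. The oil bottle was not checked at the end; the arm never went near it.
- **Checks that missed or disagreed:**
  - The side camera's view of yellow and blue was blocked by the arm.
  - The networks put ring and former 2–4 mm apart, which is within their stated error but coarser than the overlays.

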